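Tidy the sewing table: spools on the stand, buttons in their trays

ROBOT

A 6-joint arm with a two-finger parallel gripper is mounted at the origin on the work surface. World frame = base frame: x ahead of the robot, y to its left, z up, the work surface at z = 0. Lengths are in m, angles in rad, forces in N, time in s.
With the tool pointing down it reaches from about 0.275 to 0.775 m from the base axis. Payload 14.6 kg.
Tool frame: the origin (TCP) lies at the very end of the fingers, on their centre line; the grasp point (between the pads) lies 19 mm behind it; z points along the fingers, y is the direction in which the jaws open and shut (so a half turn about z gives the same grasp; the last joint's range is limited). The gripper opens to 85 mm and grips with 20 to 120 N. Pads are 22 mm wide; open, the fingers measure 114 mm over their backs; the gripper's body (76 mm by 85 mm) begins 54 mm behind the grasp point. The pads swing forward as they close: fully open they stand 13 mm farther back than shut.
Start: joints at [1.153, 0.263, -0.048, 1.259, 0, 1.415], TCP at [0.136, 0.507, 0.198] pointing down, gripper open.
Joint ranges: [-2.65, 2.65], [-0.89, 1.7], [-1.18, 1.37], [-2.13, 2.11], [-1.35, 1.29], [-3.14, 3.14]. Speed limits (rad/s): [1.89, 1.89, 2.57, 2.79, 3.14, 3.14].

INTERFACE

Orientations are given as a 3x3 rotation matrix whose columns are the frame's x, y, z axes.
In Python, from station import monitor, eyes, job_done gives the robot as it stands.
- The arm moves only by the shell command python3 -m pendant 'ROWS'. ROWS is JSON, one flat list of numbers, 7 for each row, row after row: the shift along the tool's x, y, z in mm, then the turn, a rotation vector about the tool's x, y, z in degrees, then the closure, from 0 (fully open) to 1 (shut). A call has exactly 10 rows; each row shifts and turns the pose as measured when the row begins, along the tool's axes as they then stand; what a row does not reach is not made up. A row lasts 1/12 s, in which the tool goes at most 41.7 mm and 7.16 degrees, less where a joint would pass 70% of its speed; a pose out of reach is approached as far as the arm can. A call is refused whole if a number of a shift passes 41.7 or a number of a turn 7.16, either way. A call with a gripper value outside its range is refused whole. The fingers move at their own pace and stop on an object; the grip force is fixed at half the most. Time passes only in rows, so rows that do not move let the fingers close, or fill a call up. It gives the time, the measured TCP pose, the force and the opening at its end, in the units of the state.
- monitor.observe(): the state, without advancing time (a new reading comes with each control period).
- eyes.capture(name): name is "side" or "top" or "wrist"; returns (picture, depth): 420x560x3 uint8, red, green, blue; 420x560 float32, m along the optical axis (not along the pixel's ray), 0 where there is no reading.
- eyes.camera_model(name): a dict with "fx", "fy", "cx", "cy" (pixels), "k1" (the pictures are not rectified: a ray, as slopes to the right and down, at radius r is drawn at 1 + k1 r^2 times it, then the intrinsics apply), "rvec" (rotation vector, rad) and "tvec" (3), from world to camera coordinates, as OpenCV has them. Camera axes: x right, y down, z forward; pixel columns grow to the right and rows downward; lengths in m; the calibration is good to about 2 mm. A picture is of the moment at which its call begins: read the wrist's pose just before it. camera_model takes no time and is no camera call; for the wrist camera it gives the pose at the moment of the call.
- job_done(): hands the job in, once; it reports no verdict.
The state is a dict: "time": time; "qpos": joint angles; "joint_velocities": joint speeds; "effort": joint torques, N m; "tcp_pos": TCP position; "eef_rot": TCP orientation; "contact_force": force on the tool from outside, world axes, zero at the start; "moment": the same for the moment, N m; "grip_width": finger opening in m.
Only numpy, scipy, OpenCV 4.12 (cv2) and the standard library are available. Lean on these libraries where they do the work, as an engineer would, in place of code of your own. Each camera call takes 0.05 s, during which the arm holds its last target. There are 200 camera calls.

TASK

Clear up this sewing table: put both thread spools on the spool stand's spindle, wide flange down, the large pink one fully home at the bottom and the small blue one resting on top of it. Sort the three coat buttons by colour, both black ones in the black tray side by side and the red one in the red tray, each lying flat on the tray's floor. Leave the tape measure and the thimble where they are.

Things in the scene. Friction and masses are not known exactly. Their poses are not given: they have to be found in the camera images.
- pink_spool: LARGE wooden thread spool with pink winding and a pink band on its head, standing upright on its wide foot flange: 55 mm tall; foot flange 60 mm across and 7 mm thick, winding 44 mm across, head (upper) flange 50 mm across and 8 mm thick; a 16 mm bore goes right through along its axis. Origin: centre of its underside; z along the bore, up. Loose, 60 to 130 g
- blue_spool: SMALL wooden thread spool with blue winding and a blue band on its head, standing upright on its wide foot flange: 42 mm tall; foot flange 48 mm across and 7 mm thick, winding 35 mm across, head flange 40 mm across and 8 mm thick; a 16 mm bore right through. Origin: centre of its underside; z up. Loose, 35 to 70 g
- black_button_a: one of two alike black coat buttons: flat disc 38 mm across, 7 mm thick, lying flat. Origin: centre of its underside; z up. Loose, 14 g
- black_button_b: the other black coat button, same size: 38 mm across, 7 mm thick. Origin: centre of its underside; z up
- red_button: red coat button: flat disc 38 mm across, 7 mm thick, lying flat. Origin: centre of its underside; z up. Loose, 14 g
- spool_stand: fixed spool stand: dark wooden disc 84 mm across and 10 mm thick with an upright steel spindle in its middle, 10 mm in diameter, 85 mm tall above the disc's top (tapered tip). Origin: centre of the disc's underside, on the table; z along the spindle, up. With the large spool seated, 30 mm of spindle stand out above it
- black_tray: fixed black open tray with a pale lining on its floor, 106 mm (its x) by 120 mm (its y) outside, 14 mm high, walls and floor 3 mm thick. Origin: centre of its underside; z up. Two buttons fit side by side along its y
- red_tray: fixed red open tray with a pale lining on its floor, same size: 106 mm (its x) by 120 mm (its y) outside, 14 mm high, walls and floor 3 mm. Origin: centre of its underside; z up
- tape_measure: bystander, to be left alone: round yellow tape-measure case, 52 mm across, 16 mm high, lying flat, with a small steel tab (37 mm from the middle) at its rim. Origin: centre of its underside. Loose
- thimble: bystander, to be left alone: brass thimble standing mouth down, 20 mm across its rim, 22 mm high. Origin: centre of its underside. Loose
Not all that is in view belongs to the job. What is shaped like the blue_spool but turquoise or yellow is not meant. Leave any green look-alike of the black_button_a alone.

How it is judged:
At the end, for the whole second after the job is handed in: Pink spool upright (0.1 rad) on the stand's disc, blue one upright on top of it, on the spindle (8 mm sideways, 4 mm in height); black buttons flat (0.15 rad) on the black tray's floor, none on another, the red one on the red tray's floor; all released and at rest (horizontal distance between each of pink_spool, blue_spool and spool_stand below 0.008 m and z of pink_spool in the frame of spool_stand between 0.006 and 0.014 m and angle between each of pink_spool, blue_spool's own z axis and vertical below 0.1 rad and z of blue_spool in the frame of spool_stand between 0.061 and 0.069 m and horizontal distance between each of black_button_a, black_button_b and black_tray below 0.055 m and z of each of black_button_a, black_button_b in the frame of black_tray below 0.0065 m and angle between each of black_button_a, black_button_b, red_button's own z axis and vertical below 0.15 rad and horizontal distance between red_button and red_tray below 0.055 m and z of red_button in the frame of red_tray below 0.0065 m and linear speed of each of pink_spool, blue_spool, black_button_a, black_button_b, red_button below 0.02 m/s); the robot touches nothing.
It fails at once if the tape measure is pushed more than 25 mm from where it lay (distance of tape_measure from where it was at the start of the episode above 0.025 m).
It fails at once if the thimble is pushed more than 25 mm from where it lay (distance of thimble from where it was at the start of the episode above 0.025 m).
It also fails if it takes over 128 s, if anything falls off the work surface, if the arm or the gripper's body presses on something with over 40 N, if the wrist force passes 120 N, or if a joint passes its speed limit or range.

## Working session

There is one attempt and no reset: what is moved stays moved. The work goes in short steps, Python scripts to look and compute and a shell command to move; the robot and the scene stay as the last step left them, time stands still between calls to the robot, and variables do not carry over. Pictures are saved under pics/ and viewed, about 12 in all and at most 16, crops included, and the job is handed in when it is done.

```bash
ls; mkdir -p pics; cat > h.py <<'E'
import numpy as np, cv2
from station import monitor, eyes
def cam(n):
    m=eyes.camera_model(n); R=cv2.Rodrigues(np.array(m["rvec"],float))[0]; return m,R,np.array(m["tvec"],float)
def rays(m,uv):
    uv=np.atleast_2d(np.array(uv,float)); d=np.c_[(uv[:,0]-m["cx"])/m["fx"],(uv[:,1]-m["cy"])/m["fy"]]; x=d.copy()
    for _ in range(20): x=d/(1+m["k1"]*(x**2).sum(1,keepdims=True))
    return np.c_[x,np.ones(len(x))]
def plane(c,uv,z):
    m,R,t=c; o=-R.T@t; d=rays(m,uv)@R; return o+d*((z-o[2])/d[:,2])[:,None]
def pts(c,uv,dep):
    m,R,t=c; return (rays(m,uv)*np.array(dep)[:,None]-t)@R
def shot(n,f=None):
    c=cam(n); p,d=eyes.capture(n)
    if f: cv2.imwrite(f"pics/{f}.png",p[:,:,::-1]); np.savez(f"pics/{f}.npz",p=p,d=d)
    return c,p,d
E
python3 - <<'E'
from h import *
for n in("top","side","wrist"):
    c,p,d=shot(n,n+"0"); print(n,-c[1].T@c[2],c[1][2],c[0]["fx"],c[0]["k1"])
s=monitor.observe();print(s)
E
```

```text
pics
top [0.43258326 0.03153547 0.7937975 ] [ 0.13789014  0.01172379 -0.99037814] 403.61989613867394 -0.0007538842879909979
side [0.34471472 0.50812933 0.57208273] [ 0.2302107  -0.67422372 -0.70173029] 434.69677484927286 -0.05708005275042083
wrist [0.05819104 0.52785953 0.37375926] [ 0.30035909 -0.08216757 -0.95028043] 376.2049785849465 -0.07255629584755652
{'time': 0.15, 'qpos': array([ 1.15267207e+00,  2.63428679e-01, -4.87634794e-02,  1.25939040e+00,
        2.12160911e-05,  1.41551982e+00]), 'joint_velocities': array([-4.81319661e-04, -9.68007287e-05,  2.22965507e-03, -1.47157896e-03,
        1.35835786e-04, -9.08193517e-04]), 'effort': array([ 2.11917257e-03, -6.37825084e+01,  3.84647548e+01,  1.05583909e-02,
       -1.08983227e-04,  1.52120066e-05]), 'tcp_pos': array([0.13630838, 0.50677005, 0.19803763]), 'eef_rot': array([[-9.65653935e-01,  2.59831414e-01, -3.38633432e-04],
       [ 2.59831596e-01,  9.65653684e-01, -7.09880392e-04],
       [ 1.42553395e-04, -7.73486458e-04, -9.99999691e-01]]), 'contact_force': array([-0.30694594, -0.21331656, -0.83088185]), 'moment': array([ 0.04468788, -0.01241103, -0.01248146]), 'grip_width': 0.08554234552155186}
```

View pics/top0.png

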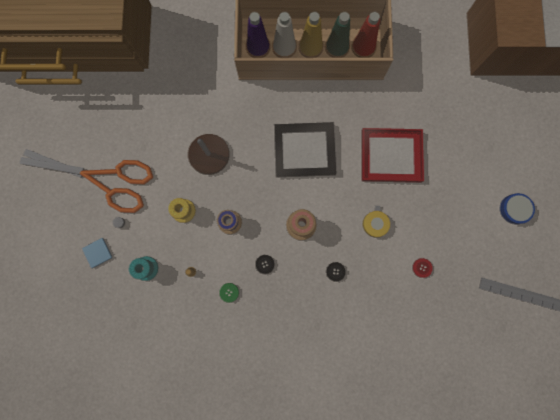

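View pics/side0.png

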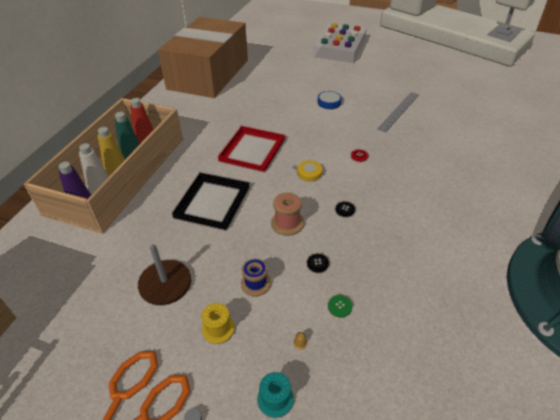

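Top view candidates:
- **Spools:** pink (301,223) is unique. Blue/violet band (229,220) is chosen; turquoise (143,268) and yellow (181,209) are rejected.
- **Black buttons:** (265,264) and (336,271) are chosen; green (229,293) is rejected.
- **Red button:** (423,268) is unique.
- **Fixed things:** stand (209,154), black tray (305,150), red tray (392,155).
- **Leave alone:** tape (377,223), thimble (191,271).

```bash
python3 - <<'E'
from h import *
c=cam("top"); z=np.load("pics/top0.npz"); p,d=z["p"],z["d"]
vv,uu=np.mgrid[0:420,0:560]; uv=np.c_[uu.ravel(),vv.ravel()]
P=pts(c,uv,d.ravel()).reshape(420,560,3)
seeds=dict(pink=(301,223,26),blue=(229,220,20),bba=(265,264,14),bbb=(336,271,14),red=(423,268,14),stand=(209,154,26),btray=(305,150,40),rtray=(392,155,40),tape=(377,223,24),thimble=(191,271,9),green=(229,293,14),yellow=(181,209,20),turq=(143,268,20))
for n,(u,v,r) in seeds.items():
    m=((uu-u)**2+(vv-v)**2<r*r)&(d>0)
    h=P[...,2]; mm=m&(h>0.004)
    q=P[mm]; zt=np.percentile(q[:,2],95)
    lo,hi=np.percentile(q,1,0),np.percentile(q,99,0)
    top=q[q[:,2]>zt-0.006]; 
    (tc,tr)=cv2.minEnclosingCircle(top[:,:2].astype(np.float32))
    print(n,"ztop %.3f"%zt,"bbox",lo[:2].round(3),hi[:2].round(3),"topcirc",np.round(tc,4),round(tr,4),"topmean",top.mean(0).round(4),len(top))
# trays by colour, stand disc by dark
hsv=cv2.cvtColor(p,cv2.COLOR_RGB2HSV)
for n,m,hh,(u,v,r) in [("bt",hsv[...,2]<50,.014,(305,150,42)),("rt",(hsv[...,1]>130)&((hsv[...,0]<10)|(hsv[...,0]>170)),.014,(392,155,42)),("stand",hsv[...,2]<75,.010,(209,154,30)),("a",hsv[...,2]<50,.007,(265,264,15)),("b",hsv[...,2]<50,.007,(336,271,15)),("red",(hsv[...,1]>110)&((hsv[...,0]<10)|(hsv[...,0]>170)),.007,(423,268,15))]:
    m=(m&((uu-u)**2+(vv-v)**2<r*r)).astype(np.uint8)
    k=np.argwhere(m)[:,::-1].astype(np.float32); W=plane(c,k,hh)[:,:2].astype(np.float32)
    print(n,np.round(cv2.minAreaRect(W)[0],4),np.round(cv2.minAreaRect(W)[1],4),round(cv2.minAreaRect(W)[2],1),"circ",np.round(cv2.minEnclosingCircle(W)[0],4),round(cv2.minEnclosingCircle(W)[1],4))
cv2.imwrite("pics/crop.png",cv2.resize(p[110:310,120:450,::-1],None,fx=2.4,fy=2.4,interpolation=2))
E
```

```text
pink ztop 0.058 bbox [ 0.488 -0.028] [0.54  0.029] topcirc [5.157e-01 3.000e-04] 0.025 topmean [5.154e-01 2.000e-04 5.570e-02] 509
blue ztop 0.044 bbox [0.499 0.119] [0.542 0.16 ] topcirc [0.5208 0.1408] 0.0201 topmean [0.5203 0.1406 0.0423] 295
bba ztop 0.010 bbox [0.422 0.054] [0.456 0.088] topcirc [0.441  0.0671] 0.0226 topmean [0.439  0.0707 0.0074] 296
bbb ztop 0.010 bbox [ 0.407 -0.083] [ 0.444 -0.049] topcirc [ 0.4225 -0.0689] 0.0226 topmean [ 0.4254 -0.0658  0.0077] 305
red ztop 0.010 bbox [ 0.416 -0.25 ] [ 0.452 -0.215] topcirc [ 0.4368 -0.2322] 0.0225 topmean [ 0.4336 -0.2323  0.008 ] 310
stand ztop 0.044 bbox [0.618 0.147] [0.697 0.225] topcirc [0.6581 0.1861] 0.005 topmean [0.6561 0.1848 0.0733] 73
btray ztop 0.016 bbox [ 0.613 -0.067] [0.721 0.053] topcirc [ 0.6672 -0.0073] 0.0792 topmean [ 0.6688 -0.0095  0.0142] 432
rtray ztop 0.016 bbox [ 0.603 -0.241] [ 0.71  -0.121] topcirc [ 0.6551 -0.1816] 0.0791 topmean [ 0.6576 -0.1842  0.0141] 488
tape ztop 0.019 bbox [ 0.492 -0.172] [ 0.553 -0.12 ] topcirc [ 0.5176 -0.1455] 0.0258 topmean [ 0.5175 -0.145   0.0168] 554
thimble 
[... 177 characters left out ...]
1407] 0.0205 topmean [0.3847 0.139  0.0073] 304
yellow ztop 0.044 bbox [0.52  0.211] [0.564 0.252] topcirc [0.5431 0.2331] 0.0202 topmean [0.5427 0.2327 0.0421] 298
turq ztop 0.044 bbox [0.407 0.28 ] [0.451 0.319] topcirc [0.4299 0.3021] 0.0203 topmean [0.4297 0.3011 0.0422] 310
bt [ 0.6665 -0.0086] [0.1057 0.1142] 2.6 circ [ 0.667  -0.0091] 0.0766
rt [ 0.6562 -0.1816] [0.1201 0.106 ] 88.9 circ [ 0.656  -0.1816] 0.0791
stand [0.6574 0.1846] [0.0828 0.0785] 1.3 circ [0.6573 0.184 ] 0.042
a [0.4401 0.0701] [0.0326 0.0329] 0.3 circ [0.4394 0.0697] 0.0174
b [ 0.4255 -0.0669] [0.0327 0.0325] 89.4 circ [ 0.4256 -0.0669] 0.0176
red [ 0.4339 -0.2332] [0.0324 0.035 ] 0.3 circ [ 0.434  -0.2337] 0.0183
```

View pics/crop.png

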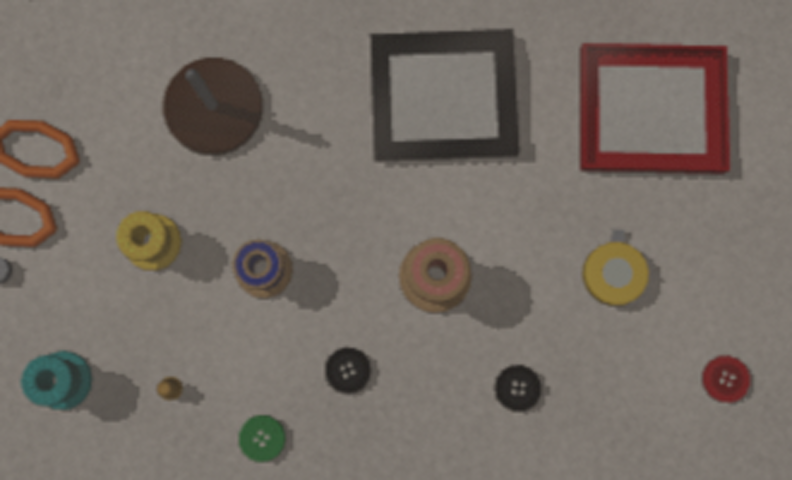

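The crop confirms the picks: pink (437,268), blue-banded (258,265), black (348,370) and (518,388), red (727,379). Sizes and heights match the descriptions. I'll square the tool first.

```bash
cat > t.py <<'E'
import sys
from h import *
from scipy.spatial.transform import Rotation as Ro
def go(x,y,z,yaw):
    s=monitor.observe(); R=np.array(s["eef_rot"]); a=np.radians(yaw)
    X=np.array([np.cos(a),np.sin(a),0]); Z=np.array([0,0,-1]); T=np.c_[X,np.cross(Z,X),Z]
    print("t %.2f"%s["time"],"tcp",s["tcp_pos"].round(4),"F",s["contact_force"].round(1),"grip %.4f"%s["grip_width"],"q1,6",s["qpos"][[0,5]].round(2))
    print("shift now-axes",(R.T@(np.array([x,y,z])-s["tcp_pos"])*1e3).round(1),"target-axes",(T.T@(np.array([x,y,z])-s["tcp_pos"])*1e3).round(1),"turn",np.degrees(Ro.from_matrix(R.T@T).as_rotvec()).round(2))
if __name__=="__main__": go(*map(float,sys.argv[1:]))
E
python3 -m pendant '[0,0,0,0,0,-5,0, 0,0,0,0,0,-5,0, 0,0,0,0,0,-5,0, -19,-25,0,0,0,0,0, -19,-25,0,0,0,0,0, -19,-25,0,0,0,0,0, -19,-25,0,0,0,0,0, -19,-25,0,0,0,0,0, -19,-25,0,0,0,0,0, -19,-25,0,0,0,0,0]'
python3 t.py 0.5155 0 0.12 180
```

```text
time: 0.98
tcp_pos: [0.2723, 0.3293, 0.1954]
eef_rot: [[-1.0, -0.022, -0.003], [-0.022, 1.0, -0.004], [0.003, -0.004, -1.0]]
contact_force: [0.2, 1.0, -0.6]
grip_width: 0.0858
t 0.98 tcp [0.2723 0.3293 0.1954] F [ 0.2  1.  -0.6] grip 0.0858 q1,6 [0.69 0.67]
shift now-axes [-236.3 -334.2   75.9] target-axes [-243.2 -329.3   75.4] turn [-0.2  -0.18  1.24]
```

```bash

python3 -m pendant '[-24,-33,5,0,0,1.2,0.1, -24,-33,7,0,0,0,0.1, -24,-33,7,0,0,0,0.1, -24,-33,7,0,0,0,0.1, -24,-33,7,0,0,0,0.1, -24,-33,7,0,0,0,0.1, -24,-33,7,0,0,0,0.1, -24,-33,7,0,0,0,0.1, -24,-33,7,0,0,0,0.1, -24,-33,7,0,0,0,0.1]'
python3 t.py 0.5155 0 0.12 180
python3 - <<'E'
from h import *
shot("wrist","w1")
E
```

```text
time: 1.82
tcp_pos: [0.512, -0.0058, 0.1287]
eef_rot: [[-1.0, -0.001, 0.0], [-0.001, 1.0, -0.001], [-0.0, -0.001, -1.0]]
contact_force: [0.7, 2.0, 1.6]
grip_width: 0.0771
t 1.82 tcp [ 0.512  -0.0058  0.1287] F [0.7 2.  1.6] grip 0.0771 q1,6 [-0.17 -0.17]
shift now-axes [-3.5  5.8  8.7] target-axes [-3.5  5.8  8.7] turn [-0.08  0.02  0.06]
```

View pics/w1.png

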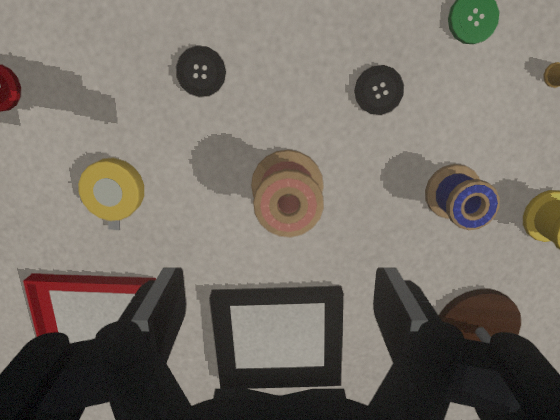

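The wrist view shows the pink spool at (289,203), blue at (472,204), and the fingertips at (172,285) and (390,285). I'll measure the pink spool and stand from here with depth.

```bash
cat >> h.py <<'E'
vv,uu=np.mgrid[0:420,0:560]
def topcirc(sh,x,y,r,z0,z1):
    c,p,d=sh; P=pts(c,np.c_[uu.ravel(),vv.ravel()],d.ravel())
    k=(d.ravel()>0)&(np.hypot(P[:,0]-x,P[:,1]-y)<r)&(P[:,2]>z0)&(P[:,2]<z1); q=P[k]
    if len(q)<5: return None
    cc,rr=cv2.minEnclosingCircle(q[:,:2].astype(np.float32)); return np.round(cc,4),round(rr,4),np.median(q[:,2]).round(4),len(q)
E
python3 - <<'E'
from h import *
s=shot("wrist")
print("pink",topcirc(s,.5155,0,.045,.05,.062)); print("blue",topcirc(s,.5205,.1407,.04,.037,.05))
print("a",topcirc(s,.4395,.07,.03,.004,.012),"b",topcirc(s,.4255,-.067,.03,.004,.012),"disc",topcirc(s,.657,.185,.06,.006,.015))
t=shot("top")
for z in(.02,.04,.06,.08): print(topcirc(t,.657,.185,.02,z,z+.02))
s=shot("side")
for z in(.02,.04,.06,.08): print("side",topcirc(s,.657,.185,.02,z,z+.02))
print("pink",topcirc(s,.5155,0,.045,.05,.062)); print("disc",topcirc(s,.657,.185,.06,.006,.015))
E
```

```text
pink (array([0.5157, 0.0006]), 0.0251, np.float64(0.0553), 3476)
blue (array([0.5209, 0.1405]), 0.0205, np.float64(0.0421), 1846)
a (array([0.439, 0.071]), 0.0192, np.float64(0.0073), 1958) b (array([ 0.4254, -0.066 ]), 0.0192, np.float64(0.0073), 2047) disc (array([0.6553, 0.1874]), 0.0423, np.float64(0.0099), 3119)
(array([0.6573, 0.1858]), 0.0047, np.float64(0.0308), 17)
(array([0.6577, 0.1858]), 0.0048, np.float64(0.0504), 19)
(array([0.6572, 0.1854]), 0.0047, np.float64(0.0711), 21)
(array([0.6573, 0.1858]), 0.0046, np.float64(0.0908), 31)
side (array([0.6571, 0.1897]), 0.0042, np.float64(0.0298), 48)
side (array([0.6572, 0.1896]), 0.0041, np.float64(0.05), 48)
side (array([0.6569, 0.1905]), 0.0031, np.float64(0.0699), 55)
side (array([0.658, 0.189]), 0.0044, np.float64(0.0877), 51)
pink (array([0.5145, 0.0028]), 0.0258, np.float64(0.0538), 452)
disc (array([0.659 , 0.1886]), 0.043, np.float64(0.0093), 1712)
```

```bash

python3 -m pendant '[-2,3,0,0,0,0,0.1, -2,3,8,0,0,0,0.1, 0,0,15,0,0,0,0.1, 0,0,15,0,0,0,0.1, 0,0,15,0,0,0,0.1, 0,0,15,0,0,0,0.1, 0,0,15,0,0,0,0.1, 0,0,15,0,0,0,0.1, 0,0,2,0,0,0,0.1, 0,0,0,0,0,0,0.1]'
python3 t.py 0.5157 0.0005 0.028 180
python3 -m pendant '[0,0,0,0,0,0,1, 0,0,0,0,0,0,1, 0,0,0,0,0,0,1, 0,0,0,0,0,0,1, 0,0,0,0,0,0,1, 0,0,0,0,0,0,1, 0,0,0,0,0,0,1, 0,0,0,0,0,0,1, 0,0,0,0,0,0,1, 0,0,0,0,0,0,1]'
python3 t.py 0.5157 0.0005 0.138 180
```

```text
time: 2.85
tcp_pos: [0.5118, 0.0143, 0.0247]
eef_rot: [[-1.0, -0.015, 0.003], [-0.015, 1.0, -0.0], [-0.003, -0.0, -1.0]]
contact_force: [0.1, 0.3, 0.4]
grip_width: 0.0767
t 2.85 tcp [0.5118 0.0143 0.0247] F [0.1 0.3 0.4] grip 0.0767 q1,6 [-0.13 -0.15]
shift now-axes [ -3.7 -13.9  -3.3] target-axes [ -3.9 -13.8  -3.3] turn [-0.03  0.15  0.84]
time: 3.68
tcp_pos: [0.5135, 0.0156, 0.0283]
eef_rot: [[-1.0, -0.017, 0.008], [-0.017, 1.0, -0.001], [-0.008, -0.001, -1.0]]
contact_force: [0.3, 0.4, 0.0]
grip_width: -0.0001
t 3.68 tcp [0.5135 0.0156 0.0283] F [0.3 0.4 0. ] grip -0.0001 q1,6 [-0.13 -0.14]
shift now-axes [  -2.8  -15.2 -109.6] target-axes [  -2.2  -15.1 -109.7] turn [-0.06  0.45  0.95]
```

```bash

python3 - <<'E'
from h import *
shot("wrist","w2"); shot("side","s2")
a=cv2.imread("pics/w2.png");b=cv2.imread("pics/s2.png"); cv2.imwrite("pics/c2.png",cv2.resize(np.hstack([a,b[100:420,100:400] if 0 else b]),(800,300)))
E
```

```text
(no output)
```

View pics/c2.png

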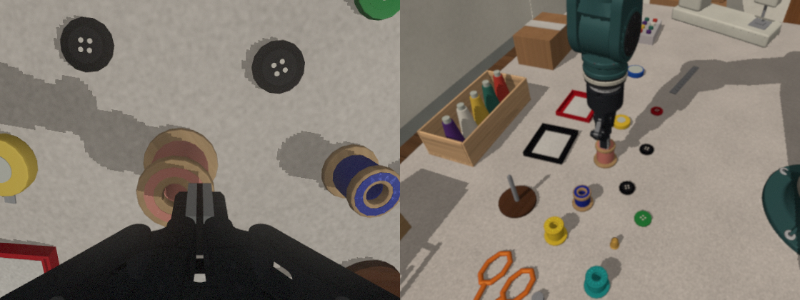

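```bash

python3 - <<'E'
from h import *
for n in("top","wrist","side"):
    s=shot(n); print(n,topcirc(s,.515,0.0,.05,.046,.060),topcirc(s,.515,0.0,.08,.06,.2))
print(monitor.observe()["tcp_pos"],monitor.observe()["eef_rot"], monitor.observe()["contact_force"])
E
```

```text
top None None
wrist (array([5.154e-01, 2.000e-04]), 0.0253, np.float64(0.0552), 5459) (array([0.5007, 0.0157]), 0.061, np.float64(0.1291), 42763)
side (array([0.5143, 0.0036]), 0.0253, np.float64(0.0535), 289) (array([0.511 , 0.0236]), 0.0571, np.float64(0.155), 1515)
[0.51348144 0.01562252 0.02832026] [[-0.99983043 -0.01668665  0.00778881]
 [-0.01669505  0.99986011 -0.00101397]
 [-0.0077708  -0.00114384 -0.99996915]] [0.12942839 0.04811939 0.2258874 ]
```

```bash

python3 - <<'E'
from h import *
for n in("wrist","side"):
    c,p,d=shot(n); P=pts(c,np.c_[uu.ravel(),vv.ravel()],d.ravel()); col=p.reshape(-1,3).astype(int)
    dark=(col.max(1)<75)&(d.ravel()>0)&(np.hypot(P[:,0]-.515,P[:,1]-.01)<.07)&(P[:,2]>.02)
    q=P[dark]; o=np.argsort(q[:,2])[:400]; print(n,dark.sum(),q[o[::40]].round(3))
m,R,t=cam("wrist"); T=np.array(monitor.observe()["tcp_pos"])
X=R@T+t; print("tcp px",X[:2]/X[2]*m["fx"]+[m["cx"],m["cy"]], "cam", -R.T@t)
w=np.load("pics/w2.npz"); d=w["d"]; print(d[260:310:8,270:300:5].round(3))
E
tail -c 300 /dev/null; python3 -m pendant '[0,0,0,0,0,0,0.1, 0,0,0,0,0,0,0.1, 0,0,0,0,0,0,0.1, 0,0,0,0,0,0,0.1, 0,0,0,0,0,0,0.1, 0,0,0,0,0,0,0.1, 0,0,0,0,0,0,0.1, 0,0,0,0,0,0,0.1, 0,0,0,0,0,0,0.1, 0,0,0,0,0,0,0.1]'; python3 t.py 0.5155 0 0.028 180
```

```text
wrist 41281 [[ 0.523 -0.     0.04 ]
 [ 0.501  0.016  0.066]
 [ 0.505  0.008  0.069]
 [ 0.505  0.026  0.07 ]
 [ 0.502  0.016  0.071]
 [ 0.505  0.027  0.071]
 [ 0.505  0.027  0.072]
 [ 0.502  0.017  0.073]
 [ 0.506  0.003  0.074]
 [ 0.501  0.017  0.075]]
side 10941 [[0.506 0.022 0.064]
 [0.516 0.032 0.078]
 [0.516 0.032 0.085]
 [0.501 0.031 0.105]
 [0.498 0.046 0.113]
 [0.499 0.06  0.123]
 [0.515 0.064 0.128]
 [0.495 0.01  0.131]
 [0.494 0.024 0.136]
 [0.515 0.074 0.141]]
tcp px [278.96291384 244.4829296 ] cam [0.43120021 0.01462063 0.20345561]
[[0.149 0.15  0.15  0.15  0.15  0.15 ]
 [0.143 0.144 0.143 0.144 0.143 0.144]
 [0.136 0.138 0.138 0.138 0.138 0.137]
 [0.132 0.131 0.133 0.132 0.133 0.131]
 [0.128 0.128 0.127 0.127 0.126 0.127]
 [0.123 0.123 0.123 0.124 0.122 0.123]
 [0.117 0.122 0.122 0.121 0.117 0.117]]
time: 4.87
tcp_pos: [0.5134, 0.0157, 0.0283]
eef_rot: [[-1.0, -0.017, 0.008], [-0.017, 1.0, -0.001], [-0.008, -0.001, -1.0]]
contact_force: [0.4, 0.8, -0.4]
grip_width: 0.0769
t 4.87 tcp [0.5134 0.0157 0.0283] F [ 0.4  0.8 -0.4] grip 0.0769 q1,6 [-0.13 -0.14]
shift now-axes [ -1.8 -15.7   0.3] target-axes [ -2.1 -15.7   0.3] turn [-0.06  0.44  0.96]
```

```bash

python3 - <<'E'
from h import *
s=monitor.observe(); T=np.array(s["tcp_pos"]);R=np.array(s["eef_rot"])
c,p,d=shot("wrist","w3"); P=(pts(c,np.c_[uu.ravel(),vv.ravel()],d.ravel())-T)@R; P=P.reshape(420,560,3)*1e3
for v in range(200,420,20): print(v,[tuple(P[v,u].round().astype(int)) for u in (100,140,160,175,190,280,370,385,400,430)])
E
```

```text
200 [(np.int64(15), np.int64(-103), np.int64(27)), (np.int64(15), np.int64(-80), np.int64(28)), (np.int64(15), np.int64(-68), np.int64(28)), (np.int64(15), np.int64(-59), np.int64(27)), (np.int64(15), np.int64(-51), np.int64(27)), (np.int64(17), np.int64(1), np.int64(22)), (np.int64(15), np.int64(52), np.int64(29)), (np.int64(15), np.int64(61), np.int64(28)), (np.int64(15), np.int64(70), np.int64(29)), (np.int64(15), np.int64(87), np.int64(28))]
220 [(np.int64(2), np.int64(-106), np.int64(28)), (np.int64(2), np.int64(-82), np.int64(29)), (np.int64(2), np.int64(-70), np.int64(28)), (np.int64(3), np.int64(-60), np.int64(27)), (np.int64(2), np.int64(-52), np.int64(28)), (np.int64(12), np.int64(1), np.int64(2)), (np.int64(2), np.int64(53), np.int64(29)), (np.int64(3), np.int64(62), np.int64(28)), (np.int64(3), np.int64(71), np.int64(28)), (np.int64(3), np.int64(88), np.int64(27))]
240 [(np.int64(-11), np.int64(-108), np.int64(29)), (np.int64(-10), np.int64(-83), np.int64(28)), (np.int64(-11), np.int64(-71), np.int64(29)), (np.int64(-10), np.int64(-61), np.int64(27)), (np.int64(-11), np.i
[... 3239 characters left out ...]
16)), (np.int64(-103), np.int64(1), np.int64(15)), (np.int64(-118), np.int64(63), np.int64(29)), (np.int64(18), np.int64(24), np.int64(-111)), (np.int64(18), np.int64(27), np.int64(-111)), (np.int64(18), np.int64(34), np.int64(-111))]
400 [(np.int64(-5), np.int64(-51), np.int64(-96)), (np.int64(18), np.int64(-29), np.int64(-116)), (np.int64(17), np.int64(-25), np.int64(-116)), (np.int64(18), np.int64(-22), np.int64(-116)), (np.int64(81), np.int64(0), np.int64(-176)), (np.int64(12), np.int64(0), np.int64(-110)), (np.int64(17), np.int64(19), np.int64(-115)), (np.int64(18), np.int64(22), np.int64(-116)), (np.int64(19), np.int64(25), np.int64(-117)), (np.int64(18), np.int64(31), np.int64(-117))]
```

View pics/w3.png

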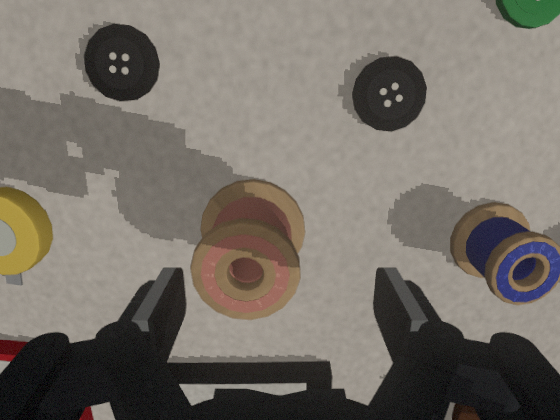

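The wrist depth shows the real fingertips about 38 mm (shut) to 50 mm (open) behind the reported TCP. So they closed in the air above the spool head, and the spool hasn't moved. I'll use this measured offset from here on. First I'll re-centre and check.

```bash

python3 -m pendant '[-1,-8,0,0,0.2,0.5,0.1, -1,-7.5,0,0,0.2,0.4,0.1, 0,0,0,0,0,0,0.1, 0,0,0,0,0,0,0.1, 0,0,0,0,0,0,0.1, 0,0,0,0,0,0,0.1, 0,0,0,0,0,0,0.1, 0,0,0,0,0,0,0.1, 0,0,0,0,0,0,0.1, 0,0,0,0,0,0,0.1]'
python3 t.py 0.5155 0.0005 -0.012 180
```

```text
time: 5.75
tcp_pos: [0.5159, -0.0018, 0.0283]
eef_rot: [[-1.0, 0.001, -0.0], [0.001, 1.0, -0.001], [0.0, -0.001, -1.0]]
contact_force: [-0.1, -0.9, -0.1]
grip_width: 0.0768
t 5.75 tcp [ 0.5159 -0.0018  0.0283] F [-0.1 -0.9 -0.1] grip 0.0768 q1,6 [-0.16 -0.16]
shift now-axes [ 0.4  2.3 40.3] target-axes [ 0.4  2.3 40.3] turn [-0.06 -0.01 -0.07]
```

```bash

python3 -m pendant '[0,2,4,0,0,0,0.1, 0,0,6,0,0,0,0.1, 0,0,6,0,0,0,0.1, 0,0,6,0,0,0,0.1, 0,0,6,0,0,0,0.1, 0,0,6,0,0,0,0.1, 0,0,3,0,0,0,0.1, 0,0,0,0,0,0,0.1, 0,0,0,0,0,0,0.1, 0,0,0,0,0,0,0.1]'
python3 t.py 0.5155 0.0005 -0.012 180
python3 -m pendant '[0,0,0,0,0,0,1, 0,0,0,0,0,0,1, 0,0,0,0,0,0,1, 0,0,0,0,0,0,1, 0,0,0,0,0,0,1, 0,0,0,0,0,0,1, 0,0,0,0,0,0,1, 0,0,0,0,0,0,1, 0,0,0,0,0,0,1, 0,0,0,0,0,0,1]'
python3 t.py 0.5155 0.0005 0.1 180
python3 - <<'E'
from h import *
shot("wrist","w4")
E
```

```text
time: 6.58
tcp_pos: [0.515, 0.0008, -0.0139]
eef_rot: [[-1.0, 0.001, -0.002], [0.001, 1.0, -0.001], [0.002, -0.001, -1.0]]
contact_force: [-0.3, 1.0, -0.4]
grip_width: 0.0768
t 6.58 tcp [ 0.515   0.0008 -0.0139] F [-0.3  1.  -0.4] grip 0.0768 q1,6 [-0.16 -0.16]
shift now-axes [-0.5 -0.3 -1.9] target-axes [-0.5 -0.3 -1.9] turn [-0.04 -0.12 -0.04]
time: 7.42
tcp_pos: [0.5157, 0.0007, -0.0127]
eef_rot: [[-1.0, 0.001, -0.0], [0.001, 1.0, -0.001], [0.0, -0.001, -1.0]]
contact_force: [0.1, 0.2, -1.2]
grip_width: 0.0476
t 7.42 tcp [ 0.5157  0.0007 -0.0127] F [ 0.1  0.2 -1.2] grip 0.0476 q1,6 [-0.16 -0.16]
shift now-axes [   0.2   -0.3 -112.7] target-axes [   0.2   -0.2 -112.7] turn [-0.06 -0.01 -0.04]
```

View pics/w4.png

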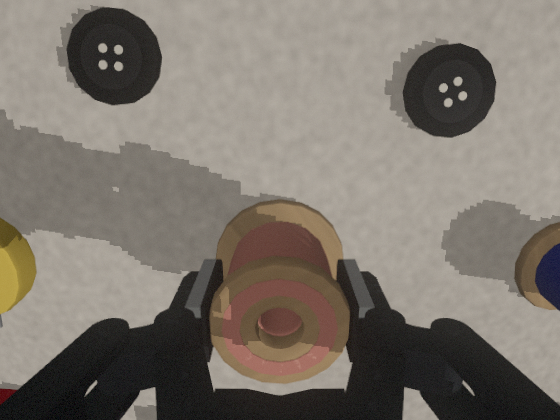

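The pink head is gripped centrally, with both pads on the head at (210,300) and (352,300). Now I'll lift and carry it to the stand.

```bash

python3 -m pendant '[0,0,-5,0,0,0,1, 0,0,-13,0,0,0,1, 0,0,-15,0,0,0,1, 0,0,-15,0,0,0,1, 0,0,-15,0,0,0,1, 0,0,-15,0,0,0,1, 0,0,-15,0,0,0,1, 0,0,-10,0,0,0,1, 0,0,-5,0,0,0,1, 0,0,0,0,0,0,1]'
python3 -m pendant '[-7,9,0,0,0,0,1, -15,19,0,0,0,0,1, -20,26,0,0,0,0,1, -20,26,0,0,0,0,1, -20,26,0,0,0,0,1, -20,26,0,0,0,0,1, -15,19,0,0,0,0,1, -8,10,0,0,0,0,1, -3,4,0,0,0,0,1, 0,0,0,0,0,0,1]'
python3 t.py 0.6573 0.1862 0.1 180
```

```text
time: 8.3
tcp_pos: [0.5146, 0.001, 0.1028]
eef_rot: [[-1.0, 0.001, -0.001], [0.001, 1.0, -0.001], [0.001, -0.001, -1.0]]
contact_force: [-0.4, -0.2, -1.6]
grip_width: 0.0481
time: 9.13
tcp_pos: [0.6474, 0.1793, 0.0936]
eef_rot: [[-1.0, 0.003, -0.009], [0.003, 1.0, -0.001], [0.009, -0.001, -1.0]]
contact_force: [-0.0, 0.9, -1.4]
grip_width: 0.0471
t 9.13 tcp [0.6474 0.1793 0.0936] F [-0.   0.9 -1.4] grip 0.0471 q1,6 [0.15 0.15]
shift now-axes [-9.9  6.9 -6.5] target-axes [-9.9  6.9 -6.4] turn [-0.05 -0.54 -0.16]
```

```bash

python3 -m pendant '[-5,3,-4,0,-0.5,0,1, -4,3,-3,0,0,0,1, 0,0,0,0,0,0,1, 0,0,0,0,0,0,1, 0,0,0,0,0,0,1, 0,0,0,0,0,0,1, 0,0,0,0,0,0,1, 0,0,0,0,0,0,1, 0,0,0,0,0,0,1, 0,0,0,0,0,0,1]'
python3 t.py 0.6573 0.1862 0.1 180
python3 - <<'E'
from h import *
s=shot("wrist","w5"); print("head",topcirc(s,.657,.186,.04,.150,.185)); print("disc",topcirc(s,.657,.186,.06,.006,.015))
s=shot("side","s5"); print("head",topcirc(s,.657,.186,.026,.15,.175),"foot",topcirc(s,.657,.186,.045,.105,.12),"spindle",[topcirc(s,.657,.186,.015,z,z+.02) for z in (.03,.05,.07)])
E
```

```text
time: 9.97
tcp_pos: [0.6553, 0.1824, 0.1015]
eef_rot: [[-1.0, 0.006, -0.001], [0.006, 1.0, -0.002], [0.001, -0.002, -1.0]]
contact_force: [0.5, -0.1, -2.2]
grip_width: 0.0475
t 9.97 tcp [0.6553 0.1824 0.1015] F [ 0.5 -0.1 -2.2] grip 0.0475 q1,6 [0.15 0.16]
shift now-axes [-2.   3.8  1.5] target-axes [-2.   3.8  1.5] turn [-0.09 -0.07 -0.37]
head (array([0.6479, 0.1861]), 0.039, np.float64(0.1697), 19633)
disc (array([0.6586, 0.1872]), 0.0421, np.float64(0.0103), 6026)
head (array([0.6553, 0.1852]), 0.0257, np.float64(0.168), 657) foot (array([0.6545, 0.1848]), 0.0296, np.float64(0.1187), 153) spindle [(array([0.6561, 0.1905]), 0.0043, np.float64(0.0406), 48), (array([0.6572, 0.1895]), 0.0041, np.float64(0.0606), 51), (array([0.6576, 0.1884]), 0.0052, np.float64(0.0794), 54)]
```

View pics/s5.png

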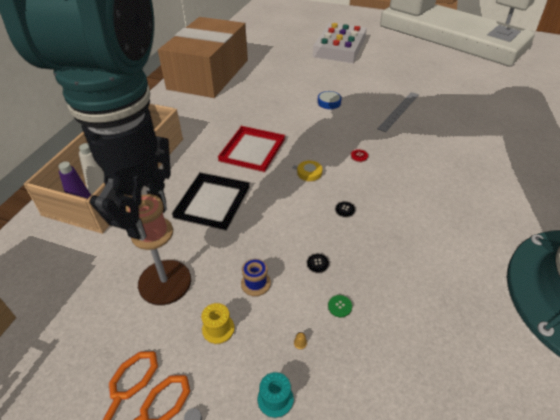

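The spool hangs upright over the spindle. The side view and TCP agree on a correction of +2 mm in x and +4 mm in y. I'll apply it and lower.

```bash

python3 -m pendant '[-1,2,0,0,0,-0.4,1, -0.5,1.5,0,0,0,0,1, 0,0,0,0,0,0,1, 0,0,0,0,0,0,1, 0,0,0,0,0,0,1, 0,0,0,0,0,0,1, 0,0,0,0,0,0,1, 0,0,0,0,0,0,1, 0,0,0,0,0,0,1, 0,0,0,0,0,0,1]'
python3 t.py 0.6573 0.1864 -0.003 180
python3 -m pendant '[0,0,4,0,0,0,1, 0,0,5,0,0,0,1, 0,0,5,0,0,0,1, 0,0,5,0,0,0,1, 0,0,5,0,0,0,1, 0,0,5,0,0,0,1, 0,0,5,0,0,0,1, 0,0,0,0,0,0,1, 0,0,0,0,0,0,1, 0,0,0,0,0,0,1]'
python3 t.py 0.6573 0.1864 -0.003 180
```

```text
time: 10.9
tcp_pos: [0.6569, 0.1866, 0.1013]
eef_rot: [[-1.0, -0.002, -0.001], [-0.002, 1.0, -0.002], [0.001, -0.002, -1.0]]
contact_force: [-0.3, -0.2, -1.1]
grip_width: 0.0476
t 10.90 tcp [0.6569 0.1866 0.1013] F [-0.3 -0.2 -1.1] grip 0.0476 q1,6 [0.16 0.16]
shift now-axes [ -0.5  -0.  104.3] target-axes [ -0.4  -0.2 104.3] turn [-0.09 -0.08  0.09]
time: 11.73
tcp_pos: [0.6562, 0.1863, 0.0623]
eef_rot: [[-1.0, -0.002, -0.003], [-0.002, 1.0, -0.002], [0.003, -0.002, -1.0]]
contact_force: [-0.7, 0.3, -1.1]
grip_width: 0.0476
t 11.73 tcp [0.6562 0.1863 0.0623] F [-0.7  0.3 -1.1] grip 0.0476 q1,6 [0.16 0.16]
shift now-axes [-1.3  0.2 65.3] target-axes [-1.1  0.1 65.3] turn [-0.11 -0.18  0.09]
```

No contact, and the spool is past the tip (underside at about 75 mm). Continuing down.

```bash

python3 -m pendant '[-0.5,0,6,0,0,0,1, -0.5,0,7,0,0,0,1, 0,0,7,0,0,0,1, 0,0,7,0,0,0,1, 0,0,7,0,0,0,1, 0,0,7,0,0,0,1, 0,0,7,0,0,0,1, 0,0,2,0,0,0,1, 0,0,0,0,0,0,1, 0,0,0,0,0,0,1]'
python3 t.py 0.6573 0.1864 -0.003 180
```

```text
time: 12.57
tcp_pos: [0.6569, 0.1862, 0.0063]
eef_rot: [[-1.0, -0.002, -0.004], [-0.002, 1.0, -0.002], [0.004, -0.002, -1.0]]
contact_force: [0.2, -0.4, -1.0]
grip_width: 0.0477
t 12.57 tcp [0.6569 0.1862 0.0063] F [ 0.2 -0.4 -1. ] grip 0.0477 q1,6 [0.16 0.16]
shift now-axes [-0.5  0.2  9.3] target-axes [-0.4  0.2  9.3] turn [-0.12 -0.22  0.09]
```

```bash

python3 -m pendant '[0,0,2,0,0,0,1, 0,0,2,0,0,0,1, 0,0,2,0,0,0,1, 0,0,1,0,0,0,1, 0,0,1,0,0,0,1, 0,0,1,0,0,0,1, 0,0,0,0,0,0,1, 0,0,0,0,0,0,1, 0,0,0,0,0,0,1, 0,0,0,0,0,0,1]'
python3 t.py 0.6573 0.1864 -0.003 180
python3 -m pendant '[0,0,0,0,0,0,0.2, 0,0,0,0,0,0,0.2, 0,0,0,0,0,0,0.2, 0,0,0,0,0,0,0.2, 0,0,0,0,0,0,0.2, 0,0,0,0,0,0,0.2, 0,0,0,0,0,0,0.2, 0,0,0,0,0,0,0.2, 0,0,0,0,0,0,0.2, 0,0,0,0,0,0,0.2]'
python3 -m pendant '[0,0,-5,0,0,0,0.2, 0,0,-20,0,0,0,0.2, 0,0,-25,0,0,0,0.2, 0,0,-25,0,0,0,0.2, 0,0,-25,0,0,0,0.2, 0,0,-20,0,0,0,0.2, 0,0,-10,0,0,0,0.2, 0,0,-5,0,0,0,0.2, 0,0,0,0,0,0,0.2, 0,0,0,0,0,0,0.2]'
python3 t.py 0.5208 0.1407 0.1 180
python3 - <<'E'
from h import *
for n in("wrist","side"):
    s=shot(n); print(n,topcirc(s,.657,.186,.04,.055,.08),topcirc(s,.657,.186,.01,.085,.105),"blue",topcirc(s,.5208,.1407,.04,.037,.05))
E
```

```text
time: 13.4
tcp_pos: [0.6578, 0.1863, -0.0022]
eef_rot: [[-1.0, -0.002, -0.002], [-0.002, 1.0, -0.002], [0.002, -0.002, -1.0]]
contact_force: [-0.0, -0.9, -1.5]
grip_width: 0.0474
t 13.40 tcp [ 0.6578  0.1863 -0.0022] F [-0.  -0.9 -1.5] grip 0.0474 q1,6 [0.16 0.16]
shift now-axes [0.5 0.1 0.8] target-axes [0.5 0.1 0.8] turn [-0.1  -0.09  0.09]
time: 14.23
tcp_pos: [0.6583, 0.1864, -0.0015]
eef_rot: [[-1.0, -0.002, -0.0], [-0.002, 1.0, -0.001], [0.0, -0.001, -1.0]]
contact_force: [0.2, 0.1, -0.4]
grip_width: 0.0687
time: 15.07
tcp_pos: [0.6571, 0.1864, 0.1416]
eef_rot: [[-1.0, -0.002, -0.002], [-0.002, 1.0, -0.002], [0.002, -0.002, -1.0]]
contact_force: [-0.2, -0.1, -0.0]
grip_width: 0.0684
t 15.07 tcp [0.6571 0.1864 0.1416] F [-0.2 -0.1 -0. ] grip 0.0684 q1,6 [0.16 0.16]
shift now-axes [136.3 -45.4  41.9] target-axes [136.3 -45.7  41.6] turn [-0.09 -0.09  0.09]
wrist (array([0.6581, 0.1866]), 0.0253, np.float64(0.0653), 3378) (array([0.6587, 0.1869]), 0.0048, np.float64(0.0914), 198) blue (array([0.5248, 0.1411]), 0.0196, np.float64(0.0423), 1060)
side (array([0.6571, 0.1866]), 0.0266, np.float64(0.0645), 691) (array([0.6574, 0.1895]), 0.0041, np.float64(0.09), 36) blue (array([0.5202, 0.1431]), 0.0201, np.float64(0.0408), 379)
```

Pink is seated (top at 65 mm, on axis). Now the blue one.

```bash

python3 -m pendant '[8,-3,0,0,0,0,0.2, 16,-6,5,0,0,0,0.2, 20,-7,10,0,0,0,0.2, 20,-7,15,0,0,0,0.2, 20,-7,20,0,0,0,0.2, 20,-7,20,0,0,0,0.2, 16,-5,15,0,0,0,0.2, 8,-2,8,0,0,0,0.2, 0,0,0,0,0,0,0.2, 0,0,0,0,0,0,0.2]'
python3 t.py 0.5208 0.1407 -0.024 180
```

```text
time: 16.0
tcp_pos: [0.5162, 0.1394, 0.0357]
eef_rot: [[-1.0, -0.002, -0.016], [-0.002, 1.0, -0.003], [0.016, -0.003, -1.0]]
contact_force: [0.7, 0.1, -0.0]
grip_width: 0.0683
t 16.00 tcp [0.5162 0.1394 0.0357] F [ 0.7  0.1 -0. ] grip 0.0683 q1,6 [0.11 0.11]
shift now-axes [-5.6  1.5 59.7] target-axes [-4.6  1.3 59.7] turn [-0.19 -0.9   0.09]
```

```bash

python3 -m pendant '[-2,0.5,2,0,0,0,0.2, -2,0.5,6,0,0,0,0.2, 0,0,8,0,0,0,0.2, 0,0,8,0,0,0,0.2, 0,0,8,0,0,0,0.2, 0,0,8,0,0,0,0.2, 0,0,8,0,0,0,0.2, 0,0,5,0,0,0,0.2, 0,0,0,0,0,0,0.2, 0,0,0,0,0,0,0.2]'
python3 t.py 0.5208 0.1407 -0.024 180
python3 - <<'E'
from h import *
s=shot("wrist","w6"); print(topcirc(s,.5208,.1407,.03,.037,.044))
E
```

```text
time: 16.83
tcp_pos: [0.5234, 0.1411, -0.0231]
eef_rot: [[-1.0, -0.002, -0.014], [-0.002, 1.0, -0.003], [0.014, -0.003, -1.0]]
contact_force: [0.2, 0.1, 0.0]
grip_width: 0.0681
t 16.83 tcp [ 0.5234  0.1411 -0.0231] F [0.2 0.1 0. ] grip 0.0681 q1,6 [0.11 0.11]
shift now-axes [ 2.6 -0.4  0.9] target-axes [ 2.6 -0.4  0.9] turn [-0.18 -0.81  0.11]
(array([0.5208, 0.1413]), 0.0203, np.float64(0.0422), 7968)
```

```bash

python3 -m pendant '[2,0,0.5,0,-0.8,0,0.2, 0,0,0.5,0,0,0,0.2, 0,0,0,0,0,0,0.2, 0,0,0,0,0,0,1, 0,0,0,0,0,0,1, 0,0,0,0,0,0,1, 0,0,0,0,0,0,1, 0,0,0,0,0,0,1, 0,0,0,0,0,0,1, 0,0,0,0,0,0,1]'
python3 -m pendant '[0,0,0,0,0,0,1, 0,0,0,0,0,0,1, 0,0,-5,0,0,0,1, 0,0,-18,0,0,0,1, 0,0,-22,0,0,0,1, 0,0,-22,0,0,0,1, 0,0,-22,0,0,0,1, 0,0,-20,0,0,0,1, 0,0,-10,0,0,0,1, 0,0,0,0,0,0,1]'
python3 t.py 0.6575 0.1864 0.1 180
```

```text
time: 17.72
tcp_pos: [0.5234, 0.1413, -0.0218]
eef_rot: [[-1.0, -0.002, 0.003], [-0.002, 1.0, -0.003], [-0.003, -0.003, -1.0]]
contact_force: [-0.1, 0.4, -0.5]
grip_width: 0.0378
time: 18.55
tcp_pos: [0.5215, 0.1414, 0.1039]
eef_rot: [[-1.0, -0.002, -0.0], [-0.002, 1.0, -0.003], [0.0, -0.003, -1.0]]
contact_force: [0.9, -0.1, -0.3]
grip_width: 0.0375
t 18.55 tcp [0.5215 0.1414 0.1039] F [ 0.9 -0.1 -0.3] grip 0.0375 q1,6 [0.12 0.11]
shift now-axes [-136.    44.7    3.7] target-axes [-136.    45.     3.9] turn [-0.17 -0.02  0.1 ]
```

```bash

python3 -m pendant '[-8,3,0,0,0,0,1, -16,6,0,0,0,0,1, -20,7,0,0,0,0,1, -20,7,0,0,0,0,1, -20,7,0,0,0,0,1, -20,6,0,0,0,0,1, -16,5,0,0,0,0,1, -8,2,0,0,0,0,1, 0,0,0,0,0,0,1, 0,0,0,0,0,0,1]'
python3 -m pendant '[0,0,0,0,0,0,1, 0,0,0,0,0,0,1, 0,0,0,0,0,0,1, 0,0,0,0,0,0,1, 0,0,0,0,0,0,1, 0,0,0,0,0,0,1, 0,0,0,0,0,0,1, 0,0,0,0,0,0,1, 0,0,0,0,0,0,1, 0,0,0,0,0,0,1]'
python3 t.py 0.6575 0.1864 0.1 180
python3 - <<'E'
from h import *
for n in("side","wrist"):
    s=shot(n,n[0]+"7"); print(n,[ (a,topcirc(s,.657,.188,.024,a,a+.005)) for a in (.120,.125,.160,.165,.17)],"pink",topcirc(s,.657,.186,.04,.055,.07),"sp",topcirc(s,.657,.188,.015,.07,.09))
E
```

```text
time: 19.38
tcp_pos: [0.6556, 0.1879, 0.0938]
eef_rot: [[-1.0, -0.001, -0.009], [-0.001, 1.0, -0.004], [0.009, -0.004, -1.0]]
contact_force: [0.1, 0.2, -1.0]
grip_width: 0.0373
time: 20.22
tcp_pos: [0.653, 0.1873, 0.0936]
eef_rot: [[-1.0, -0.001, -0.01], [-0.001, 1.0, -0.004], [0.01, -0.004, -1.0]]
contact_force: [0.0, -0.2, -0.2]
grip_width: 0.0382
t 20.22 tcp [0.653  0.1873 0.0936] F [ 0.  -0.2 -0.2] grip 0.0382 q1,6 [0.16 0.16]
shift now-axes [-4.5 -1.  -6.4] target-axes [-4.5 -0.9 -6.4] turn [-0.25 -0.59  0.06]
side [(0.12, (array([0.6519, 0.1898]), 0.0227, np.float64(0.1223), 87)), (0.125, (array([0.6441, 0.1872]), 0.0169, np.float64(0.1279), 42)), (0.16, (array([0.652 , 0.1713]), 0.0102, np.float64(0.1635), 40)), (0.165, (array([0.6525, 0.1694]), 0.0109, np.float64(0.1669), 33)), (0.17, (array([0.655 , 0.1882]), 0.0231, np.float64(0.1727), 38))] pink (array([0.6579, 0.1887]), 0.0253, np.float64(0.0644), 655) sp (array([0.6577, 0.189 ]), 0.0039, np.float64(0.08), 53)
wrist [(0.12, (array([0.6481, 0.188 ]), 0.0211, np.float64(0.123), 936)), (0.125, (array([0.649 , 0.1877]), 0.0197, np.float64(0.1278), 369)), (0.16, (array([0.6545, 0.188 ]), 0.0229, np.float64(0.1634), 383)), (0.165, (array([0.6541, 0.188 ]), 0.0229, np.float64(0.1658), 652)), (0.17, (array([0.6495, 0.1879]), 0.0214, np.float64(0.1708), 55))] pink (array([0.6539, 0.1862]), 0.0247, np.float64(0.0652), 1807) sp None
```

```bash

python3 -m pendant '[-3,-0.5,0,0,-0.6,0,1, -2,-0.3,0,0,0,0,1, 0,0,0,0,0,0,1, 0,0,0,0,0,0,1, 0,0,0,0,0,0,1, 0,0,0,0,0,0,1, 0,0,0,0,0,0,1, 0,0,0,0,0,0,1, 0,0,0,0,0,0,1, 0,0,0,0,0,0,1]'
python3 t.py 0.6585 0.1864 0.043 180
python3 - <<'E'
from h import *
s=shot("side","s8"); print([ (a,topcirc(s,.657,.188,.024,a,a+.008)) for a in (.116,.120,.152)],"sp",topcirc(s,.657,.188,.015,.07,.09))
cv2.imwrite("pics/s8c.png",cv2.resize(s[1][120:320,70:270,::-1],None,fx=2.5,fy=2.5))
E
```

```text
time: 21.15
tcp_pos: [0.6585, 0.1864, 0.0934]
eef_rot: [[-1.0, -0.001, 0.001], [-0.001, 1.0, -0.004], [-0.001, -0.004, -1.0]]
contact_force: [-0.4, 0.3, -0.6]
grip_width: 0.038
t 21.15 tcp [0.6585 0.1864 0.0934] F [-0.4  0.3 -0.6] grip 0.0380 q1,6 [0.16 0.16]
shift now-axes [ 0.1  0.2 50.4] target-axes [ 0.  -0.  50.4] turn [-0.26  0.05  0.06]
[(0.116, (array([0.6566, 0.1884]), 0.0236, np.float64(0.1211), 231)), (0.12, (array([0.6563, 0.1886]), 0.0233, np.float64(0.1218), 203)), (0.152, (array([0.6558, 0.1879]), 0.0234, np.float64(0.1562), 330))] sp (array([0.6577, 0.1883]), 0.005, np.float64(0.0811), 59)
```

View pics/s8c.png

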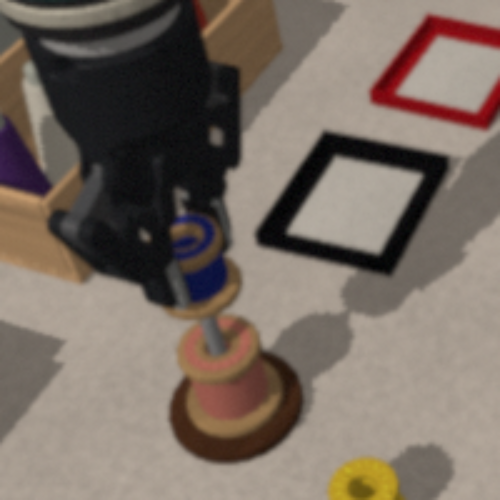

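The blue spool is upright over the seated pink one (crop: foot at (205,295), spindle at (212,330)) and within 1 mm. Lowering it now.

```bash

python3 -m pendant '[-0.7,0,3,0,0,0,1, 0,0,5,0,0,0,1, 0,0,5,0,0,0,1, 0,0,5,0,0,0,1, 0,0,5,0,0,0,1, 0,0,5,0,0,0,1, 0,0,5,0,0,0,1, 0,0,0,0,0,0,1, 0,0,0,0,0,0,1, 0,0,0,0,0,0,1]'
python3 t.py 0.6585 0.1864 0.043 180
```

```text
time: 22.03
tcp_pos: [0.6587, 0.1861, 0.0555]
eef_rot: [[-1.0, -0.001, -0.001], [-0.001, 1.0, -0.005], [0.001, -0.005, -1.0]]
contact_force: [-0.2, 0.7, -0.4]
grip_width: 0.0378
t 22.03 tcp [0.6587 0.1861 0.0555] F [-0.2  0.7 -0.4] grip 0.0378 q1,6 [0.16 0.16]
shift now-axes [ 0.2  0.3 12.5] target-axes [ 0.2  0.3 12.5] turn [-0.27 -0.05  0.06]
```

```bash

python3 -m pendant '[0,0,2,0,0,0,1, 0,0,3,0,0,0,1, 0,0,2,0,0,0,1, 0,0,2,0,0,0,1, 0,0,1,0,0,0,1, 0,0,0.5,0,0,0,1, 0,0,0,0,0,0,1, 0,0,0,0,0,0,1, 0,0,0,0,0,0,1, 0,0,0,0,0,0,1]'
python3 -m pendant '[0,0,0,0,0,0,0.2, 0,0,0,0,0,0,0.2, 0,0,0,0,0,0,0.2, 0,0,0,0,0,0,0.2, 0,0,0,0,0,0,0.2, 0,0,0,0,0,0,0.2, 0,0,0,0,0,0,0.2, 0,0,0,0,0,0,0.2, 0,0,0,0,0,0,0.2, 0,0,0,0,0,0,0.2]'
python3 -m pendant '[0,0,-5,0,0,0,0.2, 0,0,-15,0,0,0,0.2, 0,0,-20,0,0,0,0.2, 0,0,-20,0,0,0,0.2, 0,0,-20,0,0,0,0.2, 0,0,-10,0,0,0,0.2, 0,0,-5,0,0,0,0.2, 0,0,-2,0,0,0,0.2, 0,0,0,0,0,0,0.2, 0,0,0,0,0,0,0.2]'
python3 t.py 0.439 0.0707 0.04 90
python3 - <<'E'
from h import *
for n in("wrist","side"):
    s=shot(n,n[0]+"9"); print(n,topcirc(s,.657,.186,.035,.1,.111),topcirc(s,.657,.186,.01,.111,.12))
E
```

```text
time: 22.87
tcp_pos: [0.6592, 0.1862, 0.0448]
eef_rot: [[-1.0, -0.001, 0.001], [-0.001, 1.0, -0.004], [-0.001, -0.004, -1.0]]
contact_force: [0.2, -0.1, 0.3]
grip_width: 0.0378
time: 23.7
tcp_pos: [0.6595, 0.1863, 0.0454]
eef_rot: [[-1.0, -0.001, 0.002], [-0.001, 1.0, -0.004], [-0.002, -0.004, -1.0]]
contact_force: [-0.1, -0.6, 0.3]
grip_width: 0.0683
time: 24.53
tcp_pos: [0.6584, 0.1866, 0.1478]
eef_rot: [[-1.0, -0.001, -0.0], [-0.001, 1.0, -0.005], [0.0, -0.005, -1.0]]
contact_force: [0.3, 0.9, -0.9]
grip_width: 0.0684
t 24.53 tcp [0.6584 0.1866 0.1478] F [ 0.3  0.9 -0.9] grip 0.0684 q1,6 [0.16 0.16]
shift now-axes [ 219.5 -115.1  108.4] target-axes [-115.9 -219.4  107.8] turn [-0.21  0.21 90.06]
wrist (array([0.6575, 0.1866]), 0.0201, np.float64(0.1073), 2687) None
side (array([0.6574, 0.1882]), 0.02, np.float64(0.1064), 457) None
```

Blue is seated (top at 107 mm, on axis). Now to button a, with the jaws turned along world x.

```bash

python3 -m pendant '[10,-5,0,0,0,0,0.3, 22,-11,0,0,0,7,0.3, 24,-12,10,0,0,0,0.3, 24,-12,10,0,0,0,0.3, 24,-12,10,0,0,0,0.3, 24,-12,10,0,0,0,0.3, 24,-12,10,0,0,0,0.3, 24,-12,10,0,0,0,0.3, 14,-8,0,0,0,7,0.3, 6,-3,0,0,0,7,0.3]'
python3 -m pendant '[0,0,0,0,0,7,0.3, 0,0,0,0,0,7,0.3, 0,0,0,0,0,7,0.3, 0,0,0,0,0,7,0.3, 0,0,0,0,0,7,0.3, 0,0,0,0,0,7,0.3, 0,0,0,0,0,7,0.3, 0,0,0,0,0,7,0.3, 0,0,0,0,0,7,0.3, 0,0,0,0,0,0,0.3]'
python3 t.py 0.439 0.0707 0.02 90
```

```text
time: 25.47
tcp_pos: [0.4392, 0.1061, 0.0775]
eef_rot: [[-0.931, 0.365, -0.011], [0.365, 0.931, -0.006], [0.008, -0.009, -1.0]]
contact_force: [1.4, 0.1, -0.2]
grip_width: 0.0597
time: 26.3
tcp_pos: [0.431, 0.105, 0.0729]
eef_rot: [[-0.065, 0.998, -0.021], [0.998, 0.065, -0.006], [-0.005, -0.021, -1.0]]
contact_force: [-0.3, 0.1, 0.0]
grip_width: 0.0603
t 26.30 tcp [0.431  0.105  0.0729] F [-0.3  0.1  0. ] grip 0.0603 q1,6 [0.06 1.56]
shift now-axes [-34.5   6.9  52.9] target-axes [-34.3   8.   52.9] turn [-1.2   0.32  3.72]
```

```bash

python3 -m pendant '[-9,2,3,-0.6,0,2,0.42, -15,3,5,-0.5,0.3,1.7,0.42, -8,2,8,0,0,0,0.42, 0,0,10,0,0,0,0.42, 0,0,5,0,0,0,0.42, 0,0,0,0,0,0,0.42, 0,0,0,0,0,0,0.42, 0,0,0,0,0,0,0.42, 0,0,0,0,0,0,0.42, 0,0,0,0,0,0,0.42]'
python3 t.py 0.439 0.0707 -0.03 90
cat > tip.py <<'E'
from h import *
s=monitor.observe(); T=np.array(s["tcp_pos"]);R=np.array(s["eef_rot"]); sh=shot("wrist"); c,p,d=sh
P=(pts(c,np.c_[uu.ravel(),vv.ravel()],d.ravel())-T)@R*1e3; col=p.reshape(-1,3).astype(int)
for sg in(-1,1):
    k=(d.ravel()>0)&(sg*P[:,1]>s["grip_width"]*500-4)&(sg*P[:,1]<s["grip_width"]*500+9)&(abs(P[:,0])<14)&(P[:,2]<-30)&(P[:,2]>-70)
    q=P[k]; print("finger",sg,k.sum(),"tipz",np.percentile(q[:,2],[95,99,100]).round(1),"y",np.median(q[:,1]).round(1),"x",np.percentile(q[:,0],[2,98]).round(1)," world tip z",(T[2]*1e3-np.percentile(q[:,2],99)).round(1))
import sys
x,y,r=map(float,sys.argv[1:4]); print("obj",topcirc(sh,x,y,r,.004,.012))
E
python3 tip.py .439 .0707 .03
```

```text
time: 27.13
tcp_pos: [0.4386, 0.0696, 0.0383]
eef_rot: [[-0.016, 1.0, -0.001], [1.0, 0.016, -0.001], [-0.001, -0.001, -1.0]]
contact_force: [-0.3, -0.5, -0.1]
grip_width: 0.0495
t 27.13 tcp [0.4386 0.0696 0.0383] F [-0.3 -0.5 -0.1] grip 0.0495 q1,6 [-0.03  1.53]
shift now-axes [ 1.2  0.5 68.3] target-axes [ 1.1  0.4 68.3] turn [-0.08  0.05  0.9 ]
finger -1 1673 tipz [-40.  -37.2 -35.9] y -25.8 x [-9.8 11.7]  world tip z 75.6
finger 1 1827 tipz [-40.3 -37.2 -35.4] y 24.2 x [-9.9 11.7]  world tip z 75.5
obj (array([0.4389, 0.0713]), 0.0193, np.float64(0.0074), 2998)
```

```bash

python3 -m pendant '[1,0.5,3,0,0,0.9,0.42, 0,0,8,0,0,0,0.42, 0,0,10,0,0,0,0.42, 0,0,10,0,0,0,0.42, 0,0,10,0,0,0,0.42, 0,0,9,0,0,0,0.42, 0,0,6,0,0,0,0.42, 0,0,3,0,0,0,0.42, 0,0,0,0,0,0,0.42, 0,0,0,0,0,0,0.42]'
python3 t.py 0.439 0.071 -0.033 90; python3 tip.py .439 .071 .03
```

```text
time: 28.02
tcp_pos: [0.4395, 0.0715, -0.0256]
eef_rot: [[0.001, 1.0, 0.0], [1.0, -0.001, -0.001], [-0.001, 0.0, -1.0]]
contact_force: [-0.2, -0.4, -0.0]
grip_width: 0.0494
t 28.02 tcp [ 0.4395  0.0715 -0.0256] F [-0.2 -0.4 -0. ] grip 0.0494 q1,6 [-0.02  1.55]
shift now-axes [-0.5 -0.5  7.4] target-axes [-0.5 -0.5  7.4] turn [ 0.02  0.05 -0.07]
finger -1 1674 tipz [-40.2 -37.1 -35.2] y -25.8 x [-9.9 11.7]  world tip z 11.4
finger 1 1828 tipz [-40.5 -37.1 -35.6] y 24.2 x [-9.9 11.7]  world tip z 11.5
obj (array([0.4388, 0.0714]), 0.0266, np.float64(0.0073), 5411)
```

```bash

python3 -m pendant '[0,0,2,0,0,0,0.42, 0,0,3,0,0,0,0.42, 0,0,2,0,0,0,0.42, 0,0,0,0,0,0,0.42, 0,0,0,0,0,0,1, 0,0,0,0,0,0,1, 0,0,0,0,0,0,1, 0,0,0,0,0,0,1, 0,0,0,0,0,0,1, 0,0,0,0,0,0,1]'
python3 t.py 0.439 0.071 -0.033 90; python3 tip.py .439 .071 .03
python3 -m pendant '[0,0,0,0,0,0,1, 0,0,0,0,0,0,1, 0,0,-5,0,0,0,1, 0,0,-10,0,0,0,1, 0,0,-15,0,0,0,1, 0,0,-15,0,0,0,1, 0,0,-10,0,0,0,1, 0,0,-5,0,0,0,1, 0,0,0,0,0,0,1, 0,0,0,0,0,0,1]'
python3 t.py 0.669 0.0175 0.035 90
python3 - <<'E'
from h import *
s=shot("wrist","w10"); print(topcirc(s,.439,.071,.035,.03,.075),topcirc(s,.669,-.008,.09,.008,.018))
E
```

```text
time: 28.9
tcp_pos: [0.4409, 0.0715, -0.0312]
eef_rot: [[0.001, 1.0, 0.004], [1.0, -0.001, -0.001], [-0.001, 0.004, -1.0]]
contact_force: [-0.0, -0.0, -1.0]
grip_width: 0.034
t 28.90 tcp [ 0.4409  0.0715 -0.0312] F [-0. -0. -1.] grip 0.0340 q1,6 [-0.02  1.55]
shift now-axes [-0.5 -1.9  1.8] target-axes [-0.5 -1.9  1.8] turn [ 0.23  0.06 -0.06]
finger -1 2372 tipz [-31.5 -30.8 -30.2] y -18.0 x [-10.4  13.3]  world tip z -0.4
finger 1 2341 tipz [-31.  -30.5 -30.1] y 17.0 x [-9.9 13.3]  world tip z -0.7
obj (array([0.4389, 0.0784]), 0.029, np.float64(0.0077), 6000)
time: 29.78
tcp_pos: [0.44, 0.0715, 0.0326]
eef_rot: [[0.001, 1.0, 0.003], [1.0, -0.001, -0.001], [-0.001, 0.003, -1.0]]
contact_force: [-0.5, -0.3, -0.4]
grip_width: 0.0341
t 29.78 tcp [0.44   0.0715 0.0326] F [-0.5 -0.3 -0.4] grip 0.0341 q1,6 [-0.02  1.55]
shift now-axes [-53.8 229.1  -1.8] target-axes [-54.  229.   -2.4] turn [ 0.15  0.06 -0.07]
(array([0.439 , 0.0784]), 0.029, np.float64(0.0714), 6100) (array([ 0.6268, -0.0092]), 0.0611, np.float64(0.0123), 1365)
```

View pics/w10.png

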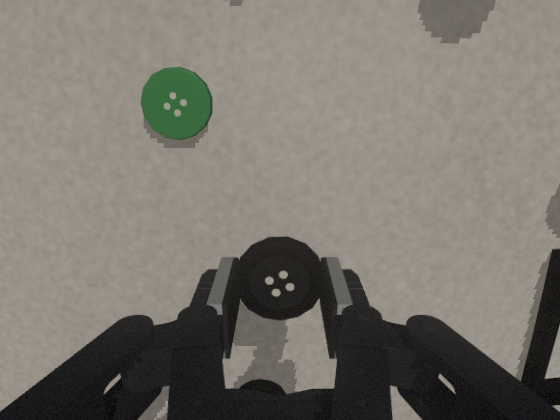

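The button is held level between the pads at (280,280), and the green look-alike is untouched. Carrying it to the black tray's +y half.

```bash

python3 -m pendant '[-2,10,0,0,0,0,1, -6,22,0,0,0,0,1, -8,30,0,0,0,0,1, -8,32,0,0,0,0,1, -8,32,0,0,0,0,1, -8,32,0,0,0,0,1, -6,30,0,0,0,0,1, -5,22,0,0,0,0,1, -2,10,0,0,0,0,1, 0,0,0,0,0,0,1]'
python3 -m pendant '[0,0,0,0,0,0,1, 0,0,0,0,0,0,1, 0,0,0,0,0,0,1, 0,0,0,0,0,0,1, 0,0,0,0,0,0,1, 0,0,0,0,0,0,1, 0,0,0,0,0,0,1, 0,0,0,0,0,0,1, 0,0,0,0,0,0,1, 0,0,0,0,0,0,1]'
python3 t.py 0.667 0.0175 -0.027 90
```

```text
time: 30.67
tcp_pos: [0.6709, 0.0139, 0.0225]
eef_rot: [[0.001, 1.0, -0.006], [1.0, -0.001, -0.001], [-0.001, -0.006, -1.0]]
contact_force: [-0.4, 0.8, 0.5]
grip_width: 0.0341
time: 31.5
tcp_pos: [0.6676, 0.0147, 0.0212]
eef_rot: [[0.0, 1.0, -0.01], [1.0, -0.0, -0.0], [-0.0, -0.01, -1.0]]
contact_force: [-0.6, -0.2, -0.7]
grip_width: 0.0342
t 31.50 tcp [0.6676 0.0147 0.0212] F [-0.6 -0.2 -0.7] grip 0.0342 q1,6 [-0.1   1.47]
shift now-axes [ 2.8 -0.1 48.2] target-axes [ 2.8 -0.6 48.2] turn [-0.57  0.01 -0.  ]
```

```bash

python3 -m pendant '[1.5,0,3,-0.6,0,0,1, 1,0,7,0,0,0,1, 0,0,8,0,0,0,1, 0,0,8,0,0,0,1, 0,0,7,0,0,0,1, 0,0,5,0,0,0,1, 0,0,3,0,0,0,1, 0,0,1,0,0,0,1, 0,0,0,0,0,0,1, 0,0,0,0,0,0,1]'
python3 t.py 0.667 0.0175 -0.027 90
```

```text
time: 32.33
tcp_pos: [0.6667, 0.0175, -0.0269]
eef_rot: [[0.0, 1.0, -0.0], [1.0, -0.0, 0.0], [0.0, -0.0, -1.0]]
contact_force: [-0.1, -0.4, -0.5]
grip_width: 0.0344
t 32.33 tcp [ 0.6667  0.0175 -0.0269] F [-0.1 -0.4 -0.5] grip 0.0344 q1,6 [-0.1   1.48]
shift now-axes [-0.   0.3  0.1] target-axes [-0.   0.3  0.1] turn [-0.03 -0.   -0.01]
```

Then release, rise, and go to button b (0.4254, -0.066).

```bash

python3 -m pendant '[0,0,0,0,0,0,0.42, 0,0,0,0,0,0,0.42, 0,0,0,0,0,0,0.42, 0,0,0,0,0,0,0.42, 0,0,0,0,0,0,0.42, 0,0,0,0,0,0,0.42, 0,0,-4,0,0,0,0.42, 0,0,-12,0,0,0,0.42, 0,0,-18,0,0,0,0.42, 0,0,-15,0,0,0,0.42]'
python3 - <<'E'
from h import *
s=shot("wrist"); print(topcirc(s,.667,.0175,.026,.006,.013)); s=shot("side"); print(topcirc(s,.667,.0175,.022,.006,.0135))
E
python3 t.py 0.4254 -0.066 0.035 90
```

```text
time: 33.17
tcp_pos: [0.6655, 0.0176, 0.0227]
eef_rot: [[0.0, 1.0, -0.004], [1.0, -0.0, 0.0], [0.0, -0.004, -1.0]]
contact_force: [0.2, -0.1, 0.2]
grip_width: 0.0496
(array([0.6659, 0.0172]), 0.0191, np.float64(0.0104), 3522)
(array([0.6654, 0.0194]), 0.0192, np.float64(0.0089), 240)
t 33.27 tcp [0.667  0.0175 0.0243] F [0.6 0.5 0.1] grip 0.0493 q1,6 [-0.1   1.48]
shift now-axes [ -83.5 -241.6  -10.8] target-axes [ -83.5 -241.6  -10.7] turn [ 0.01 -0.   -0.01]
```

```bash

python3 -m pendant '[-4,-10,-5,0,0,0,0.42, -9,-22,-3,0,0,0,0.42, -11,-31,0,0,0,0,0.42, -12,-34,0,0,0,0,0.42, -12,-34,0,0,0,0,0.42, -12,-34,0,0,0,0,0.42, -10,-31,0,0,0,0,0.42, -6,-22,0,0,0,0,0.42, -3,-10,0,0,0,0,0.42, 0,0,0,0,0,0,0.42]'
python3 -m pendant '[0,0,0,0,0,0,0.42, 0,0,0,0,0,0,0.42, 0,0,0,0,0,0,0.42, 0,0,0,0,0,0,0.42, 0,0,0,0,0,0,0.42, 0,0,0,0,0,0,0.42, 0,0,0,0,0,0,0.42, 0,0,0,0,0,0,0.42, 0,0,0,0,0,0,0.42, 0,0,0,0,0,0,0.42]'
python3 t.py 0.4254 -0.066 -0.032 90;  python3 tip.py .4254 -.066 .026
```

```text
time: 34.1
tcp_pos: [0.4196, -0.0627, 0.028]
eef_rot: [[-0.001, 1.0, -0.005], [1.0, 0.001, 0.001], [0.001, -0.005, -1.0]]
contact_force: [0.7, 0.4, 0.3]
grip_width: 0.0497
time: 34.93
tcp_pos: [0.422, -0.0621, 0.0274]
eef_rot: [[-0.003, 1.0, -0.004], [1.0, 0.003, 0.001], [0.001, -0.004, -1.0]]
contact_force: [0.1, 0.5, 0.4]
grip_width: 0.0497
t 34.93 tcp [ 0.422  -0.0621  0.0274] F [0.1 0.5 0.4] grip 0.0497 q1,6 [-0.34  1.23]
shift now-axes [-4.   3.6 59.4] target-axes [-3.9  3.4 59.4] turn [-0.23 -0.07  0.15]
finger -1 1672 tipz [-40.  -37.2 -35.6] y -25.8 x [-9.9 11.7]  world tip z 64.7
finger 1 1838 tipz [-40.5 -37.3 -35.4] y 24.1 x [-10.   11.6]  world tip z 64.7
obj (array([ 0.4258, -0.0659]), 0.0192, np.float64(0.0074), 3215)
```

```bash

python3 -m pendant '[-2,2,3,-0.2,0,0,0.42, -2,1.5,8,0,0,0,0.42, 0,0,9,0,0,0,0.42, 0,0,9,0,0,0,0.42, 0,0,9,0,0,0,0.42, 0,0,8,0,0,0,0.42, 0,0,6,0,0,0,0.42, 0,0,3,0,0,0,0.42, 0,0,0,0,0,0,0.42, 0,0,0,0,0,0,0.42]'
python3 t.py 0.4258 -0.066 -0.0315 90
```

```text
time: 35.82
tcp_pos: [0.4263, -0.0677, -0.0335]
eef_rot: [[-0.002, 1.0, 0.0], [1.0, 0.002, 0.001], [0.001, 0.0, -1.0]]
contact_force: [0.4, -0.9, 0.6]
grip_width: 0.0494
t 35.82 tcp [ 0.4263 -0.0677 -0.0335] F [ 0.4 -0.9  0.6] grip 0.0494 q1,6 [-0.35  1.22]
shift now-axes [ 1.7 -0.5 -2. ] target-axes [ 1.7 -0.5 -2. ] turn [ 0.01 -0.06  0.09]
```

```bash

python3 -m pendant '[1.3,-0.5,-1.7,0,0,0,0.42, 0,0,0,0,0,0,0.42, 0,0,0,0,0,0,0.42, 0,0,0,0,0,0,1, 0,0,0,0,0,0,1, 0,0,0,0,0,0,1, 0,0,0,0,0,0,1, 0,0,0,0,0,0,1, 0,0,0,0,0,0,1, 0,0,0,0,0,0,1]'
python3 t.py 0.4258 -0.066 -0.0315 90
python3 -m pendant '[0,0,0,0,0,0,1, 0,0,0,0,0,0,1, 0,0,-5,0,0,0,1, 0,0,-10,0,0,0,1, 0,0,-15,0,0,0,1, 0,0,-15,0,0,0,1, 0,0,-15,0,0,0,1, 0,0,-5,0,0,0,1, 0,0,0,0,0,0,1, 0,0,0,0,0,0,1]'
python3 t.py 0.667 -0.0325 0.035 90
python3 - <<'E'
from h import *
s=shot("wrist","w11"); print(topcirc(s,.4258,-.066,.022,.06,.082))
E
```

```text
time: 36.65
tcp_pos: [0.427, -0.0666, -0.0295]
eef_rot: [[-0.002, 1.0, 0.004], [1.0, 0.002, -0.0], [-0.0, 0.004, -1.0]]
contact_force: [-0.3, 0.3, 0.0]
grip_width: 0.0335
t 36.65 tcp [ 0.427  -0.0666 -0.0295] F [-0.3  0.3  0. ] grip 0.0335 q1,6 [-0.34  1.22]
shift now-axes [ 0.6 -1.2  2. ] target-axes [ 0.6 -1.2  2. ] turn [0.2  0.02 0.11]
time: 37.48
tcp_pos: [0.426, -0.0664, 0.0392]
eef_rot: [[-0.002, 1.0, 0.002], [1.0, 0.002, 0.0], [0.0, 0.002, -1.0]]
contact_force: [-0.5, -0.6, -0.3]
grip_width: 0.0339
t 37.48 tcp [ 0.426  -0.0664  0.0392] F [-0.5 -0.6 -0.3] grip 0.0339 q1,6 [-0.34  1.22]
shift now-axes [ 33.4 241.1   4.7] target-axes [ 33.9 241.    4.2] turn [ 0.13 -0.01  0.11]
(array([ 0.4258, -0.0649]), 0.0215, np.float64(0.0766), 5846)
```

```bash

python3 -m pendant '[1,10,0,0,0,0,1, 3,22,0,0,0,0,1, 5,30,0,0,0,0,1, 5,34,0,0,0,0,1, 5,34,0,0,0,0,1, 5,34,0,0,0,0,1, 4,31,0,0,0,0,1, 3,22,0,0,0,0,1, 1,12,0,0,0,0,1, 0,0,0,0,0,0,1]'
python3 -m pendant '[0,0,0,0,0,0,1, 0,0,0,0,0,0,1, 0,0,0,0,0,0,1, 0,0,0,0,0,0,1, 0,0,0,0,0,0,1, 0,0,0,0,0,0,1, 0,0,0,0,0,0,1, 0,0,0,0,0,0,1, 0,0,0,0,0,0,1, 0,0,0,0,0,0,1]'
python3 t.py 0.667 -0.0325 -0.0264 90
```

```text
time: 38.37
tcp_pos: [0.6662, -0.0288, 0.0271]
eef_rot: [[0.0, 1.0, -0.008], [1.0, -0.0, 0.003], [0.003, -0.008, -1.0]]
contact_force: [0.4, 0.2, -0.2]
grip_width: 0.0337
time: 39.2
tcp_pos: [0.6626, -0.0287, 0.0253]
eef_rot: [[0.001, 1.0, -0.012], [1.0, -0.001, 0.004], [0.004, -0.012, -1.0]]
contact_force: [-0.1, 0.1, 0.5]
grip_width: 0.0339
t 39.20 tcp [ 0.6626 -0.0287  0.0253] F [-0.1  0.1  0.5] grip 0.0339 q1,6 [-0.17  1.4 ]
shift now-axes [-3.9  5.1 51.7] target-axes [-3.8  4.4 51.7] turn [-0.7  -0.21 -0.06]
```

```bash

python3 -m pendant '[-2,2.5,3,-0.7,-0.2,0,1, -1.5,1.5,8,0,0,0,1, 0,0,8,0,0,0,1, 0,0,8,0,0,0,1, 0,0,8,0,0,0,1, 0,0,6,0,0,0,1, 0,0,3,0,0,0,1, 0,0,1,0,0,0,1, 0,0,0,0,0,0,1, 0,0,0,0,0,0,1]'
python3 t.py 0.667 -0.0325 -0.0264 90
```

```text
time: 40.03
tcp_pos: [0.666, -0.0325, -0.0263]
eef_rot: [[0.001, 1.0, -0.001], [1.0, -0.001, 0.0], [0.0, -0.001, -1.0]]
contact_force: [0.5, -0.4, 0.0]
grip_width: 0.0336
t 40.03 tcp [ 0.666  -0.0325 -0.0263] F [ 0.5 -0.4  0. ] grip 0.0336 q1,6 [-0.17  1.4 ]
shift now-axes [-0.   1.   0.1] target-axes [-0.   1.   0.1] turn [-0.06 -0.01 -0.06]
```

```bash

python3 -m pendant '[0,0,0,0,0,0,0.42, 0,0,0,0,0,0,0.42, 0,0,0,0,0,0,0.42, 0,0,0,0,0,0,0.42, 0,0,0,0,0,0,0.42, 0,0,0,0,0,0,0.42, 0,0,-4,0,0,0,0.42, 0,0,-12,0,0,0,0.42, 0,0,-18,0,0,0,0.42, 0,0,-15,0,0,0,0.42]'
python3 - <<'E'
from h import *
s=shot("wrist"); print(topcirc(s,.667,-.0325,.026,.006,.013),topcirc(s,.667,.0175,.026,.006,.013))
E
python3 -m pendant '[-8,-10,-5,0,0,0,0.42, -20,-22,-5,0,0,0,0.42, -25,-28,0,0,0,0,0.42, -25,-29,0,0,0,0,0.42, -25,-29,0,0,0,0,0.42, -25,-29,0,0,0,0,0.42, -25,-29,0,0,0,0,0.42, -22,-26,0,0,0,0,0.42, -14,-17,0,0,0,0,0.42, -6,-8,0,0,0,0,0.42]'
python3 -m pendant '[0,0,0,0,0,0,0.42, 0,0,0,0,0,0,0.42, 0,0,0,0,0,0,0.42, 0,0,0,0,0,0,0.42, 0,0,0,0,0,0,0.42, 0,0,0,0,0,0,0.42, 0,0,0,0,0,0,0.42, 0,0,0,0,0,0,0.42, 0,0,0,0,0,0,0.42, 0,0,0,0,0,0,0.42]'
python3 tip.py .434 -.2325 .026; python3 t.py 0.434 -0.2325 -0.031 90
```

```text
time: 40.87
tcp_pos: [0.6649, -0.0323, 0.0235]
eef_rot: [[0.001, 1.0, -0.004], [1.0, -0.001, 0.001], [0.001, -0.004, -1.0]]
contact_force: [-0.2, 0.4, -0.1]
grip_width: 0.0497
(array([ 0.6661, -0.03  ]), 0.0212, np.float64(0.0104), 3509) (array([0.6661, 0.017 ]), 0.0191, np.float64(0.0104), 4302)
time: 41.75
tcp_pos: [0.4264, -0.2338, 0.0376]
eef_rot: [[-0.004, 1.0, 0.004], [1.0, 0.004, -0.002], [-0.002, 0.004, -1.0]]
contact_force: [-0.4, 0.8, -0.2]
grip_width: 0.0491
time: 42.58
tcp_pos: [0.4256, -0.2327, 0.0375]
eef_rot: [[-0.004, 1.0, 0.004], [1.0, 0.004, -0.002], [-0.002, 0.004, -1.0]]
contact_force: [-0.2, 0.3, -0.3]
grip_width: 0.0492
finger -1 1668 tipz [-40.1 -37.1 -35.4] y -25.8 x [-10.   11.7]  world tip z 74.6
finger 1 1821 tipz [-40.5 -37.3 -35.7] y 24.1 x [-9.8 11.7]  world tip z 74.8
obj (array([ 0.4337, -0.233 ]), 0.0192, np.float64(0.0074), 3001)
t 42.63 tcp [ 0.4256 -0.2327  0.0375] F [0.2 0.1 0.5] grip 0.0497 q1,6 [-0.67  0.9 ]
shift now-axes [ 0.3  8.2 68.6] target-axes [ 0.2  8.4 68.5] turn [0.2  0.09 0.24]
```

```bash

python3 -m pendant '[0,4,4,0.2,0,0.2,0.42, 0,3.5,9,0,0,0,0.42, 0,0,10,0,0,0,0.42, 0,0,10,0,0,0,0.42, 0,0,10,0,0,0,0.42, 0,0,10,0,0,0,0.42, 0,0,6,0,0,0,0.42, 0,0,3,0,0,0,0.42, 0,0,0,0,0,0,0.42, 0,0,0,0,0,0,0.42]'
python3 t.py 0.4337 -0.233 -0.031 90
```

```text
time: 43.47
tcp_pos: [0.4355, -0.2327, -0.0317]
eef_rot: [[-0.0, 1.0, -0.001], [1.0, 0.0, -0.001], [-0.001, -0.001, -1.0]]
contact_force: [-0.3, -0.9, 0.4]
grip_width: 0.0497
t 43.47 tcp [ 0.4355 -0.2327 -0.0317] F [-0.3 -0.9  0.4] grip 0.0497 q1,6 [-0.66  0.92]
shift now-axes [-0.3 -1.8 -0.7] target-axes [-0.3 -1.8 -0.7] turn [-0.05  0.06  0.01]
```

```bash

python3 -m pendant '[0,-1.5,-0.5,0,0,0,0.42, 0,0,0,0,0,0,0.42, 0,0,0,0,0,0,0.42, 0,0,0,0,0,0,1, 0,0,0,0,0,0,1, 0,0,0,0,0,0,1, 0,0,0,0,0,0,1, 0,0,0,0,0,0,1, 0,0,0,0,0,0,1, 0,0,0,0,0,0,1]'
python3 -m pendant '[0,0,0,0,0,0,1, 0,0,0,0,0,0,1, 0,0,-5,0,0,0,1, 0,0,-10,0,0,0,1, 0,0,-15,0,0,0,1, 0,0,-15,0,0,0,1, 0,0,-15,0,0,0,1, 0,0,-5,0,0,0,1, 0,0,0,0,0,0,1, 0,0,0,0,0,0,1]'
python3 t.py 0.656 -0.1816 0.035 90
python3 - <<'E'
from h import *
s=shot("wrist","w12"); print(topcirc(s,.4337,-.233,.022,.06,.082))
E
```

```text
time: 44.3
tcp_pos: [0.435, -0.2336, -0.0286]
eef_rot: [[0.0, 1.0, 0.002], [1.0, -0.0, -0.004], [-0.004, 0.002, -1.0]]
contact_force: [0.4, -0.2, -0.5]
grip_width: 0.0334
time: 45.13
tcp_pos: [0.4343, -0.233, 0.04]
eef_rot: [[0.0, 1.0, 0.001], [1.0, -0.0, -0.003], [-0.003, 0.001, -1.0]]
contact_force: [0.2, -0.1, 0.3]
grip_width: 0.0335
t 45.13 tcp [ 0.4343 -0.233   0.04  ] F [ 0.2 -0.1  0.3] grip 0.0335 q1,6 [-0.66  0.91]
shift now-axes [ 51.4 221.7   5.1] target-axes [ 51.4 221.7   5. ] turn [ 0.06  0.15 -0.01]
(array([ 0.4337, -0.2309]), 0.0211, np.float64(0.0766), 5728)
```

```bash

python3 -m pendant '[2,10,0,0,0,0,1, 5,20,0,0,0,0,1, 7,28,0,0,0,0,1, 7,30,0,0,0,0,1, 7,31,0,0,0,0,1, 7,31,0,0,0,0,1, 7,28,0,0,0,0,1, 5,21,0,0,0,0,1, 3,12,0,0,0,0,1, 0,0,0,0,0,0,1]'
python3 -m pendant '[0,0,0,0,0,0,1, 0,0,0,0,0,0,1, 0,0,0,0,0,0,1, 0,0,0,0,0,0,1, 0,0,0,0,0,0,1, 0,0,0,0,0,0,1, 0,0,0,0,0,0,1, 0,0,0,0,0,0,1, 0,0,0,0,0,0,1, 0,0,0,0,0,0,1]'
python3 t.py 0.656 -0.1816 -0.0256 90
```

```text
time: 46.02
tcp_pos: [0.6567, -0.1752, 0.0289]
eef_rot: [[0.003, 1.0, -0.008], [1.0, -0.003, 0.003], [0.003, -0.008, -1.0]]
contact_force: [-0.3, -0.1, -0.2]
grip_width: 0.0331
time: 46.85
tcp_pos: [0.6532, -0.1755, 0.0273]
eef_rot: [[0.005, 1.0, -0.012], [1.0, -0.005, 0.004], [0.004, -0.012, -1.0]]
contact_force: [0.2, 0.2, 0.7]
grip_width: 0.0332
t 46.85 tcp [ 0.6532 -0.1755  0.0273] F [0.2 0.2 0.7] grip 0.0332 q1,6 [-0.38  1.19]
shift now-axes [-6.3  3.4 52.8] target-axes [-6.1  2.8 52.9] turn [-0.66 -0.23 -0.27]
```

```bash

python3 -m pendant '[-3,1.5,3,-0.7,-0.2,-0.3,1, -2.5,1,8,0,0,0,1, 0,0,8,0,0,0,1, 0,0,8,0,0,0,1, 0,0,8,0,0,0,1, 0,0,7,0,0,0,1, 0,0,3,0,0,0,1, 0,0,1,0,0,0,1, 0,0,0,0,0,0,1, 0,0,0,0,0,0,1]'
python3 t.py 0.656 -0.1816 -0.0256 90
```

```text
time: 47.68
tcp_pos: [0.6551, -0.1806, -0.0247]
eef_rot: [[-0.0, 1.0, -0.002], [1.0, 0.0, 0.002], [0.002, -0.002, -1.0]]
contact_force: [0.5, 0.1, 0.7]
grip_width: 0.0333
t 47.68 tcp [ 0.6551 -0.1806 -0.0247] F [0.5 0.1 0.7] grip 0.0333 q1,6 [-0.39  1.18]
shift now-axes [-1.   0.9  0.9] target-axes [-1.   0.9  0.9] turn [-0.11 -0.1   0.01]
```

Release, rise, back off towards the robot so the cameras see, then check.

```bash

python3 -m pendant '[0,0,1,0,0,0,1, 0,0,0,0,0,0,0.42, 0,0,0,0,0,0,0.42, 0,0,0,0,0,0,0.42, 0,0,0,0,0,0,0.42, 0,0,0,0,0,0,0.42, 0,0,0,0,0,0,0.42, 0,0,-4,0,0,0,0.42, 0,0,-12,0,0,0,0.42, 0,0,-18,0,0,0,0.42]'
python3 -m pendant '[0,0,-20,0,0,0,0.42, 0,0,-30,0,0,0,0.42, 0,0,-30,0,0,0,0.42, 0,-10,-20,0,0,0,0.42, -10,-20,-10,0,0,0,0.42, -15,-30,0,0,0,0,0.42, -15,-30,0,0,0,0,0.42, -15,-30,0,0,0,0,0.42, -15,-30,0,0,0,0,0.42, -10,-20,0,0,0,0,0.42]'
python3 -m pendant '[-10,-25,0,0,0,0,0.42, -10,-25,0,0,0,0,0.42, -10,-25,0,0,0,0,0.42, -10,-25,0,0,0,0,0.42, -5,-10,0,0,0,0,0.42, 0,0,0,0,0,0,0.42, 0,0,0,0,0,0,0.42, 0,0,0,0,0,0,0.42, 0,0,0,0,0,0,0.42, 0,0,0,0,0,0,0.42]'
python3 - <<'E'
from h import *
for n in("top","side"):
    s=shot(n,n+"_end")
    print(n,"blue",topcirc(s,.657,.186,.03,.1,.115),"a",topcirc(s,.666,.017,.026,.007,.0125),"b",topcirc(s,.666,-.032,.024,.007,.0125),"red",topcirc(s,.656,-.181,.03,.007,.0125),"tape",topcirc(s,.5176,-.1455,.05,.012,.025),"thim",topcirc(s,.4238,.2148,.02,.016,.03),"pinkfoot",topcirc(s,.657,.186,.04,.013,.021))
E
```

```text
time: 48.52
tcp_pos: [0.6541, -0.1802, 0.0079]
eef_rot: [[-0.0, 1.0, -0.005], [1.0, 0.0, 0.003], [0.003, -0.005, -1.0]]
contact_force: [-0.2, 0.6, 0.1]
grip_width: 0.0494
time: 49.35
tcp_pos: [0.4828, -0.2614, 0.1298]
eef_rot: [[-0.007, 1.0, 0.003], [1.0, 0.007, -0.001], [-0.001, 0.003, -1.0]]
contact_force: [0.2, -0.4, 0.6]
grip_width: 0.0492
time: 50.18
tcp_pos: [0.3657, -0.3096, 0.1331]
eef_rot: [[-0.003, 1.0, 0.006], [1.0, 0.003, -0.005], [-0.005, 0.006, -1.0]]
contact_force: [-0.4, -0.3, 0.3]
grip_width: 0.0497
top blue (array([0.6573, 0.1857]), 0.0201, np.float64(0.1072), 342) a (array([0.6673, 0.0135]), 0.0228, np.float64(0.0104), 251) b (array([ 0.668 , -0.0334]), 0.0225, np.float64(0.0105), 249) red (array([ 0.6529, -0.1807]), 0.0231, np.float64(0.0106), 254) tape (array([ 0.5178, -0.1455]), 0.0262, np.float64(0.0168), 556) thim (array([0.4233, 0.2145]), 0.0075, np.float64(0.0207), 47) pinkfoot (array([0.6546, 0.1846]), 0.0368, np.float64(0.0172), 224)
side blue (array([0.6575, 0.1882]), 0.0202, np.float64(0.1064), 461) a (array([0.6651, 0.0198]), 0.0191, np.float64(0.0088), 227) b (array([ 0.6644, -0.0299]), 0.0195, np.float64(0.0088), 202) red (array([ 0.6546, -0.1774]), 0.0198, np.float64(0.0086), 146) tape (array([ 0.5173, -0.1422]), 0.0261, np.float64(0.0146), 336) thim (array([0.4211, 0.2209]), 0.0058, np.float64(0.0199), 84) pinkfoot (array([0.6568, 0.1888]), 0.0298, np.float64(0.0163), 382)
```

View pics/top_end.png

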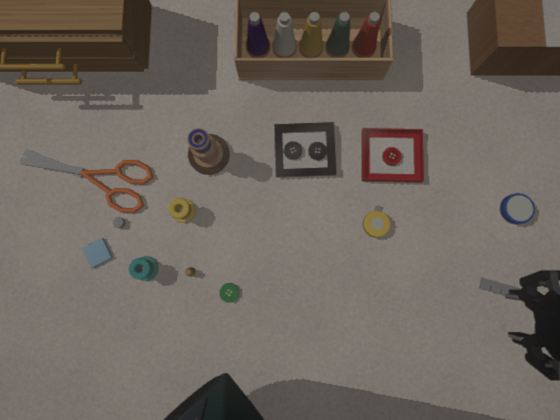

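View pics/side_end.png

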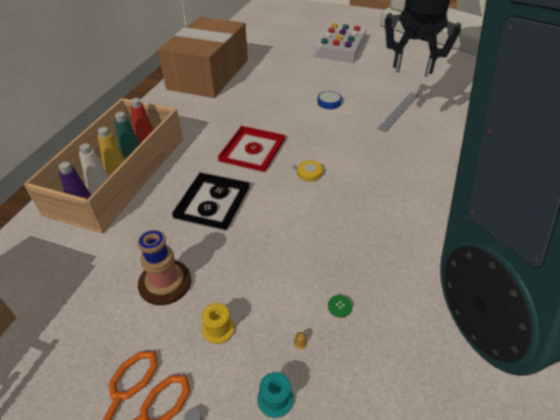

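The top view shows both black buttons flat and side by side at (293,150) and (318,151), the red one at (392,156), and the spools stacked at (205,148). The tape (377,223) and thimble (191,271) haven't moved, and the arm is clear. Handing in.

```bash
python3 -c "
from station import job_done; print(job_done())"
```

```text
the job is handed in; nothing more can be done
None
```

The job is handed in at about 50 s of the 128 s allowed. Both spools are on the spindle, pink fully home and blue on top. Both black buttons lie side by side in the black tray, and the red one is in the red tray.

**Last checks, from the top and side cameras:**
- **Spools:** the blue head's top is at 107 mm, where 10 + 55 + 42 mm puts it, and within about 1 mm of the spindle axis. Pink's top was at 65 mm when released, so it is on the disc.
- **Buttons:** all three tops are at about 10.4 mm in the top view, which is 3 mm of tray floor plus 7 mm of button. They lie flat and apart, well inside the trays.
- **Tape measure and thimble:** the top camera shows both within 1 mm of where they lay. The green, yellow and turquoise look-alikes were left alone.

**What failed or disagreed:**
- **First grasp:** the first close on the pink spool missed and shut in the air above its head, leaving the spool unmoved. The real fingertips lie about 30 mm behind the reported tool point when gripping a button, and up to about 50 mm behind it when open. I measured this with the wrist camera and allowed for it from then on.
- **Side camera:** it reads y about 2–3 mm higher than the top and wrist cameras for most points, and up to 6 mm for the thimble. It also reads heights 1–2 mm lower. I relied on the top and wrist cameras for positions.
- **Verdict:** the hand-in reported none.

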